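# Move three circuit boards round the stations of a repair bench

### The job

Each board on the repair bench moves on one station: the one with the finned heat sink is soldered and goes from the soldering frame to the microscope stage, the one with the round can capacitor has been inspected and goes from the microscope stage onto the pin bed of the tester, and the one with the transformer failed its test and goes back from the tester into the soldering frame. All three stations are occupied, so set one board aside on the pink foam pad on the way; the boards must never touch the bare bench or be tipped over. Set each one down gently, flat, centred and square on its station (either way round), and leave the multimeter, the solder reel and the flux bottle where they are.

Things in the scene. Friction and masses are not known exactly. Their poses are not given: they have to be found in the camera images.
- supply_grip (a point): circuit board 90 x 60 mm (x by y), 3.6 mm thick, with a transformer (core 48 x 18 mm, yellow winding 31 x 38 mm, 9-45 mm up: grip 38 mm wide) in its middle, 50 mm high overall, 0.29-0.45 kg. Point: on the vertical centre line, 27 mm above the underside, where the tall part is gripped, closing along y. Parts up to 16 mm high at the short ends only (beyond 24 mm along x). Starts on the tester.
- amplifier_grip (a point): circuit board 90 x 60 mm (x by y), 3.6 mm thick, with a grey finned heat sink (45 x 30 mm: grip 30 mm wide) in its middle, 50 mm high overall, 0.14-0.21 kg. Point: on the vertical centre line, 27 mm above the underside, where the tall part is gripped, closing along y. Parts up to 16 mm high at the short ends only (beyond 24 mm along x). Starts on the soldering frame.
- filter_grip (a point): circuit board 90 x 60 mm (x by y), 3.6 mm thick, with a round can capacitor (35 mm across, dark, silver top) in its middle, 50 mm high overall, 0.11-0.18 kg. Point: on the vertical centre line, 27 mm above the underside, where the tall part is gripped, closing along y. Parts up to 16 mm high at the short ends only (beyond 24 mm along x). Starts on the microscope stage.
- frame: soldering frame, fixed: two aluminium jaws on rods, opened wide. Origin on the bench beneath the centre of the board's place. Jaws run along x (112 mm); flat ledges 46 mm above the bench lie 17 to 43 mm either side along y, lips 5 mm higher outside, nothing between them; end plates at 82 mm along y. A board lies across both ledges, long side along x.
- stage: microscope stand, fixed: white base with a grey insert 116 x 86 mm (x by y), top 20 mm above the bench. Origin on the bench beneath the insert's middle. A pillar 183 mm high, 14 mm thick, stands 108 mm off along +x, the black head swung away behind it (to 175 mm). A board lies on the insert, long side along x.
- tester: board tester, fixed: grey box 160 x 150 mm with a black bed of gold pins 114 x 86 mm (x by y), tips 56 mm above the bench (rigid). Origin on the bench beneath the bed's middle. Its clear lid stands open on the +x side, from 86 mm off the centre, leaning outwards, to 175 mm high. A board lies on the pins, long side along x.
- pad: pink antistatic foam pad, fixed, firm, 150 x 120 mm (x by y), 15 mm thick, empty at the start. Origin on the bench beneath its middle. The free spot: a board set aside lies within 30 mm of its middle, any way round.
- multimeter: orange multimeter lying on the bench, loose, 126 x 70 mm (x by y), 38 mm high with its knob. Origin: centre of its underside. Not to be moved.
- reel: reel of solder on its flange, loose, 60 mm across, 36 mm high. Origin: centre of its underside. Not to be moved.
- flux: small amber flux bottle, loose, upright, 38 mm across, 75 mm high. Origin: centre of its underside. Not to be moved.
Things that resemble listed ones, but are neither listed nor needed, are in the scene too. Leave any orange look-alike of the frame alone.

How it is judged:
By the outcome, as a careful person would: the job done as asked, in the order asked, and still so for the second after the job is handed in, with the robot touching nothing.
It also fails if it takes over 120 s, if anything falls off the work surface, if the arm or the gripper's body presses on something with over 40 N, if the wrist force passes 120 N, or if a joint passes its speed limit or range.

### The arm

A 6-joint arm with a two-finger parallel gripper is mounted at the origin on the work surface. World frame = base frame: x ahead of the robot, y to its left, z up, the work surface at z = 0. Lengths are in m, angles in rad, forces in N, time in s.
With the tool pointing down it reaches from about 0.325 to 0.775 m from the base axis. Payload 5.5 kg.
Tool frame: the origin (TCP) lies between the finger pads; the fingertips stand 11 mm ahead of it and the grasp point (between the pads) lies 8 mm behind it; y points along the fingers, z is the direction in which the jaws open and shut, and the axes are right-handed (so a half turn about y gives the same grasp; the last joint's range is limited). The gripper opens to 88 mm and grips with 3 to 60 N. Pads are 20 mm wide; open, the fingers measure 115 mm over their backs; the gripper's body (75 mm by 178 mm) begins 61 mm behind the grasp point.
Start: joints at [-1.196, 0.091, 1.231, -0, 1.82, -0.057], TCP at [0.251, -0.545, 0.234] pointing down, gripper open.
Joint ranges: [-2.87, 2.87], [-0.86, 2.18], [0.17, 2.46], [-1.51, 4.65], [0.06, 2.69], [-2.65, 2.65]. Speed limits (rad/s): [2.57, 2.57, 3.01, 3.14, 3.14, 3.14].

### API

Orientations are given as [roll, pitch, yaw] about the fixed x, y, z axes, in that order (R = Rz(yaw) Ry(pitch) Rx(roll)).
In Python, from cell import robot gives the robot as it stands. The module is installed in compiled form; this text tells all that it offers.
- The arm moves only by the tool servo_tool, never from a script. Its argument "rows" is a list of rows, each an object of numbers: "x", "y", "z": the shift along the tool's x, y, z in m; "rx", "ry", "rz": the turn, a rotation vector about the tool's x, y, z in degrees; "grip": the finger opening in m, from 0 to 0.0878. A call has 1 to 12 rows; each row shifts and turns the pose as measured when the row begins, along the tool's axes as they then stand; what a row does not reach is not made up. A row lasts 1/10 s, in which the tool goes at most 50 mm and 8.59 degrees, less where a joint would pass 70% of its speed; a pose out of reach is approached as far as the arm can. A call is refused whole if a number of a shift passes 0.05 or a number of a turn 8.59, either way. A call with a gripper value outside its range is refused whole. The fingers move at their own pace and stop on an object; "newtons" is the grip in N (left out, the last holds). Time passes only in rows, so rows that do not move let the fingers close. It gives the time, the measured TCP pose, the force and the opening at its end, in the units of the state.
- robot.read_state(): the state, without advancing time (a new reading comes with each control period).
- robot.camera(name): name is "scene" or "top" or "wrist"; returns a dict with "frame" (384x512x3 uint8, red, green, blue), "range_z" (384x512 float32, m along the optical axis (not along the pixel's ray), 0 where there is no reading), "fx", "fy", "cx", "cy" (pixels), "T" (4x4, takes a point from camera to world coordinates). Camera axes: x right, y down, z forward; pixel columns grow to the right and rows downward; lengths in m; the calibration is good to about 2 mm. A picture is of the moment at which its call begins.
- robot.hand_in(): hands the job in, once; it reports no verdict.
The state is a dict: "time": time; "joint_pos": joint angles; "joint_vel": joint speeds; "effort": joint torques, N m; "tool_pos": TCP position; "tcp_rot": TCP orientation; "contact_force": force on the tool from outside, world axes, zero at the start; "wrist_torque": the same for the moment, N m; "grip_width": finger opening in m.
Only numpy, scipy, OpenCV 4.12 (cv2) and the standard library are available. Lean on these libraries where they do the work, as an engineer would, in place of code of your own. Each camera call takes 0.05 s, during which the arm holds its last target. There are 200 camera calls.

## Working session

There is one attempt and no reset: what is moved stays moved. The work goes in short steps, Python scripts to look and compute and a tool call to move; the robot and the scene stay as the last step left them, time stands still between calls to the robot, and variables do not carry over. Pictures are saved under pics/ and viewed, about 12 in all and at most 16, crops included, and the job is handed in when it is done.

Besides the shell and the picture viewer there is one more tool, called after ">>>" by a JSON object that holds its "name" and its "arguments", one argument or row to a line. servo_tool: Moves the arm, as the interface text tells. Its arguments: {"type":"object","properties":{"rows":{"type":"array","items":{"type":"object","properties":{"x":{"type":"number"},"y":{"type":"number"},"z":{"type":"number"},"rx":{"type":"number"},"ry":{"type":"number"},"rz":{"type":"number"},"grip":{"type":"number"}}}},"newtons":{"type":"number"}},"required":["rows"]}

```bash
mkdir -p pics; ls; cat > h.py <<'E'
from cell import robot
import numpy as np, cv2
from scipy.spatial.transform import Rotation as Rn
def world(c):
    z=c['range_z']; v,u=np.mgrid[:z.shape[0],:z.shape[1]]
    P=np.stack([(u-c['cx'])/c['fx']*z,(v-c['cy'])/c['fy']*z,z],-1)
    W=P@c['T'][:3,:3].T+c['T'][:3,3]; W[z==0]=np.nan
    return W
def save(c,name,s=1.5):
    cv2.imwrite('pics/'+name,cv2.resize(c['frame'][:,:,::-1],None,fx=s,fy=s,interpolation=cv2.INTER_CUBIC))
E
python3 - <<'E'
from h import *
s=robot.read_state(); print({k:np.round(v,3) for k,v in s.items()})
for n in ['top','scene']:
    c=robot.camera(n); save(c,n+'1.png'); np.savez('pics/'+n+'1.npz',**c); print(n,np.round(c['T'],3).tolist(),c['fx'],(c['range_z']>0).mean())
E
```

```text
pics
{'time': np.float64(0.0), 'joint_pos': array([-1.196,  0.092,  1.232,  0.   ,  1.82 , -0.057]), 'joint_vel': array([-0.   ,  0.   , -0.   ,  0.   ,  0.002,  0.001]), 'effort': array([-0.0000e+00, -4.4645e+01, -4.0645e+01,  7.0000e-02,  2.9000e-02,
       -0.0000e+00]), 'tool_pos': array([ 0.251, -0.545,  0.233]), 'tcp_rot': array([-1.573,  0.   , -2.71 ]), 'contact_force': array([-0.089,  0.359,  0.129]), 'wrist_torque': array([-0.036, -0.018, -0.002]), 'grip_width': np.float64(0.088)}
top [[-0.011, -0.998, 0.056, 0.362], [-1.0, 0.011, -0.0, 0.022], [-0.0, -0.056, -0.998, 1.49], [0.0, 0.0, 0.0, 1.0]] 492.9738499312735 0.9958953857421875
scene [[-0.893, 0.321, -0.317, 0.787], [0.451, 0.644, -0.618, 0.613], [0.006, -0.694, -0.72, 0.817], [0.0, 0.0, 0.0, 1.0]] 380.7212068036326 0.99603271484375
```

View pics/top1.png

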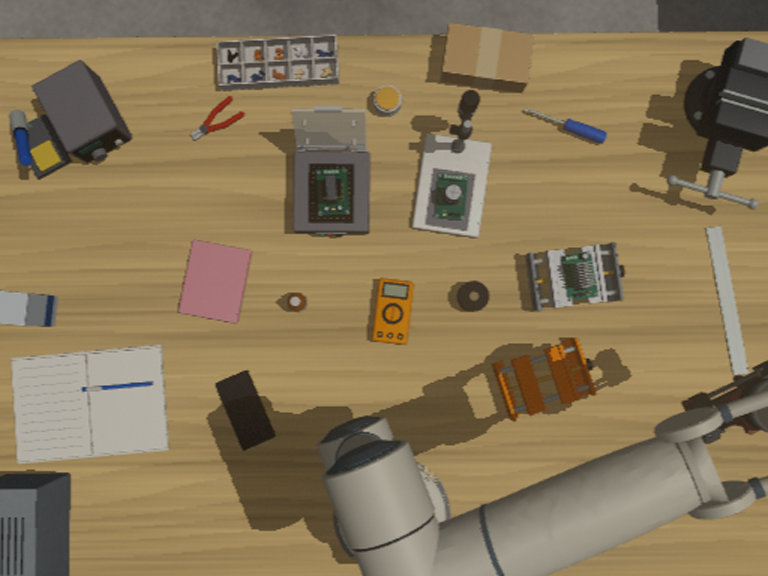

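View pics/scene1.png

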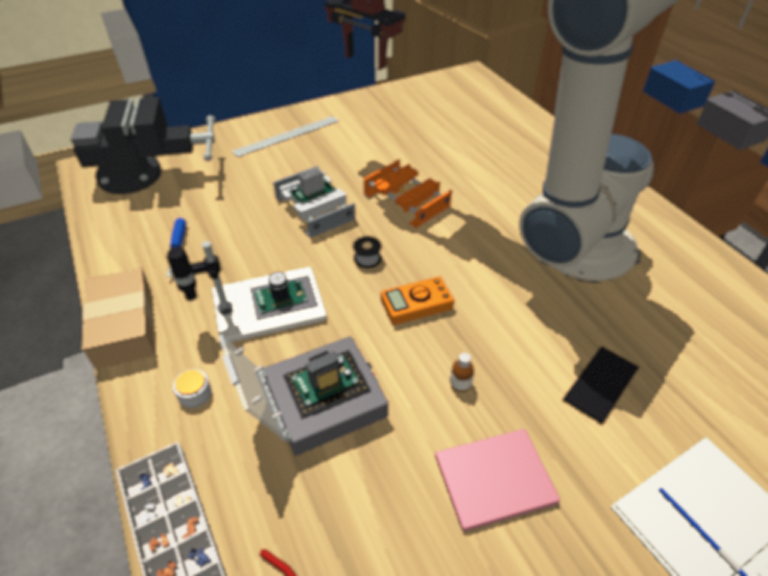

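The top view (768x576 picture) shows the tester with the transformer at about (332,192), the stage with the can at (452,198), the frame with the heat sink at (577,277) and the pad at (215,281). The flux is at (295,300), the multimeter at (393,310) and the reel at (472,296). The orange look-alike sits at (545,378). The scene view agrees. Next I'll measure coarse poses.

```bash
cat >> h.py <<'E'
def onplane(c,uv,z):
    uv=np.atleast_2d(np.asarray(uv,float)); d=np.c_[(uv[:,0]-c['cx'])/c['fx'],(uv[:,1]-c['cy'])/c['fy'],np.ones(len(uv))]@c['T'][:3,:3].T
    o=c['T'][:3,3]; return o+d*((z-o[2])/d[:,2])[:,None]
def rect(c,mask,z=None,W=None):
    """largest blob -> centre, size, yaw of long side. Pixels put on plane z."""
    m=cv2.morphologyEx(mask.astype(np.uint8),cv2.MORPH_CLOSE,np.ones((3,3)))
    cs=cv2.findContours(m,cv2.RETR_EXTERNAL,cv2.CHAIN_APPROX_NONE)[0]
    k=max(cs,key=cv2.contourArea)
    p=onplane(c,k[:,0],z)[:,:2]
    (cx,cy),(w,h),a=cv2.minAreaRect((p*1000).astype(np.float32))
    if w<h: w,h,a=h,w,a+90
    return np.round([cx/1000,cy/1000,w,h,(a+90)%180-90],4)
E
python3 - <<'E'
from h import *
c=dict(np.load('pics/top1.npz')); W=world(c); hsv=cv2.cvtColor(c['frame'],cv2.COLOR_RGB2HSV).astype(int)
H,S,V=hsv[...,0],hsv[...,1],hsv[...,2]
def box(u0,v0,u1,v1):
    m=np.zeros(H.shape,bool); m[int(v0/1.5):int(v1/1.5),int(u0/1.5):int(u1/1.5)]=1; return m
B={'pad':box(165,225,265,335),'tester':box(285,140,378,242),'stage':box(400,130,500,245),'frame':box(515,230,635,320)}
z=W[...,2]
print('bench z',np.nanmedian(z[box(270,340,360,365)]))
print('pad',rect(c,B['pad']&((H>160)|(H<8))&(S>60)&(V>150),.015), np.nanmedian(z[box(200,260,230,300)]))
print('testerbox',rect(c,B['tester']&(z>.03)&(z<.075),.05))
print('tester board',rect(c,B['tester']&(H>55)&(H<95)&(S>70),.06))
print('tester top',rect(c,B['tester']&(z>.092)&(z<.115)&box(300,160,365,230),.106))
print('stage white',rect(c,B['stage']&(S<45)&(V>190),.018))
print('stage board',rect(c,B['stage']&(H>55)&(H<95)&(S>70),.0236))
print('stage top',rect(c,B['stage']&(z>.06)&(z<.08)&box(430,170,480,225),.070))
print('frame board',rect(c,B['frame']&(H>55)&(H<95)&(S>70),.05))
print('frame top',rect(c,B['frame']&(z>.08)&(z<.105)&box(550,245,605,310),.096))
print('frame all',rect(c,B['frame']&(z>.035),.05))
for n,b,(h0,h1,s) in [('mm',box(365,270,420,350),(5,25,150))]:
    print(n,rect(c,b&(H>h0)&(H<h1)&(S>s),.03))
print('reel',rect(c,box(445,275,500,320)&(z>.015),.036)); print('flux',rect(c,box(270,280,315,320)&(z>.02),.06))
E
```

```text
bench z 0.0007772403952790441
pad [  0.467    0.3476 147.3933 117.6754 -11.1068] 0.015403533033399697
testerbox [ 6.445000e-01  1.136000e-01  1.876141e+02  1.477593e+02 -5.854000e-01]
tester board [ 0.6363  0.1099 85.7912 58.6392 -0.494 ]
tester top [ 0.636   0.1113 48.6766 36.8727 -0.4615]Traceback (most recent call last):
  File "<stdin>", line 13, in <module>
  File "h.py", line 18, in rect
    k=max(cs,key=cv2.contourArea)
ValueError: max() iterable argument is empty
```

```bash
cat > m.py <<'E'
from h import *
c=dict(np.load('pics/top1.npz')); W=world(c); hsv=cv2.cvtColor(c['frame'],cv2.COLOR_RGB2HSV).astype(int)
H,S,V=hsv[...,0],hsv[...,1],hsv[...,2]
def box(u0,v0,u1,v1):
    m=np.zeros(H.shape,bool); m[int(v0/1.5):int(v1/1.5),int(u0/1.5):int(u1/1.5)]=1; return m
B={'stage':box(400,130,500,245),'frame':box(515,230,635,320),'tester':box(285,140,378,242)}
z=W[...,2]
def t(n,m,zz):
    try: print(n,rect(c,m,zz))
    except ValueError: print(n,'none')
print('white px',hsv[220//1*1*2//3 if 0 else 150,int(422/1.5)], hsv[int(228/1.5),int(450/1.5)])
t('stage base',B['stage']&(z>.008)&(z<.03)&(S<60),.019)
t('stage white',B['stage']&(S<45)&(V>150),.019)
ins=B['stage']&(S<60)&(V>70)&(V<150)&(z<.03)
t('insert',ins|(box(425,165,478,230)&(H>55)&(H<95)&(S>70)),.020)
t('stage board',B['stage']&(H>55)&(H<95)&(S>70),.0236)
t('stage top',(z>.06)&(z<.08)&box(430,170,480,225),.070)
t('bed',box(300,155,368,230)&(V<60),.056)
t('frame board',B['frame']&(H>55)&(H<95)&(S>70),.05)
t('frame top',(z>.08)&(z<.105)&box(550,245,605,310),.096)
t('frame all',B['frame']&(z>.035),.05)
t('mm',box(365,270,420,350)&(H>5)&(H<25)&(S>180)&(z>.015),.03)
t('reel',box(445,275,500,320)&(z>.015),.036); t('flux',box(270,280,315,320)&(z>.02),.06)
t('jar',box(365,80,410,120)&(z>.02),.05)
t('lookalike',box(485,330,605,425)&(z>.02)&(S>150),.05)
E
python3 m.py
```

```text
white px [ 21  22 183] [ 18  23 143]
stage base [ 6.549000e-01 -1.280000e-01  1.941361e+02  1.335262e+02 -9.284400e+00]
stage white [ 6.553000e-01 -1.299000e-01  1.917212e+02  1.321251e+02 -9.333700e+00]
insert [ 6.21600e-01 -1.22600e-01  1.27029e+02  8.77413e+01 -8.85680e+00]
stage board [ 0.6013 -0.1229 51.0197 27.1885 89.3677]
stage top [ 0.6302 -0.1247 35.2492 31.9869 -0.9176]
bed [ 6.342000e-01  1.117000e-01  1.155359e+02  8.535670e+01 -6.332000e-01]
frame board [  0.4333  -0.3759  55.7236  21.609  -86.8141]
frame top [ 0.4662 -0.3681 44.7753 33.853   8.825 ]
frame all [  0.4678  -0.3668 181.7781 113.1413 -83.5153]
mm [ 4.026000e-01 -6.200000e-03  1.246131e+02  6.791270e+01 -7.327000e+00]
reel [  0.4306  -0.1647  58.2982  58.0229 -64.4806]
flux [ 0.4216  0.1798 37.8038 34.8681 89.3691]
jar [ 8.21200e-01  7.00000e-04  5.43229e+01  5.04992e+01 -6.34100e-01]
lookalike [  0.2671  -0.2984 176.4055 116.5192 -73.036 ]
```

Coarse poses fit the given sizes:

| Item | x, y (m) | Yaw |
|---|---|---|
| Tester | (.635, .112) | -0.6° |
| Stage | (.628, -.124) | -9° |
| Frame | (.467, -.367) | about 7–9° |
| Pad | (.467, .348) | -11° |

I'll set the amplifier aside, because that is the shortest tour. First I go above the frame for a close look.

```bash
cat > p.py <<'E'
# p.py x y z yaw_deg n : rows (tool axes) from the present pose to the target, evenly split
import sys,json
from h import *
x,y,z,yaw=map(float,sys.argv[1:5]); n=int(sys.argv[5])
s=robot.read_state(); p=np.array(s['tool_pos']); R=Rn.from_euler('xyz',s['tcp_rot'])
Rt=Rn.from_euler('xyz',[-90,0,yaw],degrees=True)
print('t',round(float(s['time']),2),'at',np.round(p,4),np.round(np.degrees(s['tcp_rot']),2),'grip',np.round(s['grip_width'],4),'F',np.round(s['contact_force'],1),'j',np.round(s['joint_pos'],2))
d=(np.array([x,y,z])-p)/n; rv=(R.inv()*Rt).as_rotvec(degrees=True)/n
for i in range(n):
    t=R.inv().apply(d); R=R*Rn.from_rotvec(rv,degrees=True)
    print(dict(x=round(t[0],4),y=round(t[1],4),z=round(t[2],4),rx=round(rv[0],1),ry=round(rv[1],1),rz=round(rv[2],1)))
E
python3 p.py .44 -.36 .26 -172 8
```

```text
t 0.1 at [ 0.251  -0.5447  0.2326] [-9.0100e+01  1.0000e-02 -1.5526e+02] grip 0.088 F [ 1.2  0.  -1.1] j [-1.2   0.09  1.23  0.    1.82 -0.06]
{'x': np.float64(-0.0311), 'y': np.float64(-0.0034), 'z': np.float64(-0.0111), 'rx': np.float64(0.0), 'ry': np.float64(2.1), 'rz': np.float64(0.0)}
{'x': np.float64(-0.0307), 'y': np.float64(-0.0034), 'z': np.float64(-0.0122), 'rx': np.float64(0.0), 'ry': np.float64(2.1), 'rz': np.float64(0.0)}
{'x': np.float64(-0.0302), 'y': np.float64(-0.0034), 'z': np.float64(-0.0133), 'rx': np.float64(0.0), 'ry': np.float64(2.1), 'rz': np.float64(0.0)}
{'x': np.float64(-0.0297), 'y': np.float64(-0.0034), 'z': np.float64(-0.0144), 'rx': np.float64(0.0), 'ry': np.float64(2.1), 'rz': np.float64(0.0)}
{'x': np.float64(-0.0292), 'y': np.float64(-0.0034), 'z': np.float64(-0.0155), 'rx': np.float64(0.0), 'ry': np.float64(2.1), 'rz': np.float64(0.0)}
{'x': np.float64(-0.0286), 'y': np.float64(-0.0034), 'z': np.float64(-0.0165), 'rx': np.float64(0.0), 'ry': np.float64(2.1), 'rz': np.float64(0.0)}
{'x': np.float64(-0.028), 'y': np.float64(-0.0034), 'z': np.float64(-0.0176), 'rx': np.float64(0.0), 'ry': np.float64(2.1), 'rz': np.float64(0.0)}
{'x': np.float64(-0.0273), 'y': np.float64(-0.0034), 'z': np.float64(-0.0186), 'rx': np.float64(0.0), 'ry': np.float64(2.1), 'rz': np.float64(0.0)}
```

>>> {"name": "servo_tool", "arguments": {
  "rows": [
    {"x": -0.031,"y": -0.003,"z": -0.011,"ry": 2.1},
    {"x": -0.031,"y": -0.003,"z": -0.012,"ry": 2.1},
    {"x": -0.03,"y": -0.003,"z": -0.013,"ry": 2.1},
    {"x": -0.03,"y": -0.003,"z": -0.014,"ry": 2.1},
    {"x": -0.029,"y": -0.003,"z": -0.015,"ry": 2.1},
    {"x": -0.029,"y": -0.003,"z": -0.016,"ry": 2.1},
    {"x": -0.028,"y": -0.003,"z": -0.018,"ry": 2.1},
    {"x": -0.027,"y": -0.003,"z": -0.019,"ry": 2.1},
    {},
    {}
  ]
}}

```text
$.rows[0]: bad value
```

```bash
sed -i 's/    print(dict(x=round.*/    print(*["%s %.3f"%q for q in zip("xyz",t)],*["%s %.1f"%q for q in zip(["rx","ry","rz"],rv)])/' p.py
python3 - <<'E'
from h import *
print(robot.read_state()['tool_pos'],np.degrees(robot.read_state()['tcp_rot']))
c=robot.camera('wrist'); save(c,'w1.png'); np.savez('pics/w1.npz',**c); print(np.round(c['T'],3).tolist(),c['fx'])
E
```

```text
[ 0.25102069 -0.54468874  0.23261505] [-9.01019097e+01  6.44476644e-03 -1.55259746e+02]
[[0.418, -0.877, -0.239, 0.316], [-0.908, -0.404, -0.107, -0.515], [-0.002, 0.262, -0.965, 0.384], [0.0, 0.0, 0.0, 1.0]] 320.23154488292715
```

View pics/w1.png

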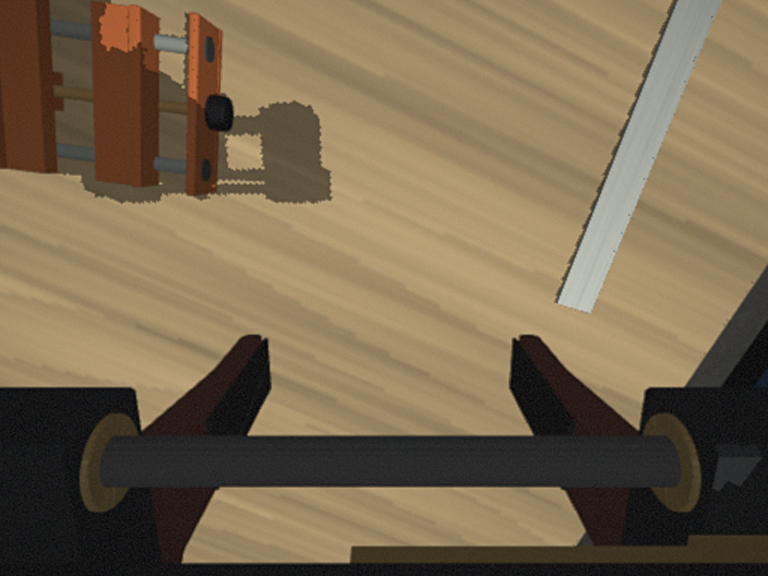

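The picture is still from the start pose, because the move was refused: it shows the orange look-alike at (130,100) and the fingers at (260,350) and (520,350). The camera looks about 0.15 m ahead of the TCP. I'll give every field in each row.

>>> {"name": "servo_tool", "arguments": {
  "rows": [
    {"x": -0.031,"y": -0.003,"z": -0.011,"rx": 0,"ry": 2.1,"rz": 0,"grip": 0.0878},
    {"x": -0.031,"y": -0.003,"z": -0.012,"rx": 0,"ry": 2.1,"rz": 0,"grip": 0.0878},
    {"x": -0.03,"y": -0.003,"z": -0.013,"rx": 0,"ry": 2.1,"rz": 0,"grip": 0.0878},
    {"x": -0.03,"y": -0.003,"z": -0.014,"rx": 0,"ry": 2.1,"rz": 0,"grip": 0.0878},
    {"x": 0,"y": -0.003,"z": -0.015,"rx": 0,"ry": 2.1,"rz": 0,"grip": 0.0878},
    {"x": 0,"y": -0.003,"z": -0.016,"rx": 0,"ry": 2.1,"rz": 0,"grip": 0.0878},
    {"x": 0,"y": -0.003,"z": -0.018,"rx": 0,"ry": 2.1,"rz": 0,"grip": 0.0878},
    {"x": 0,"y": -0.003,"z": -0.019,"rx": 0,"ry": 2.1,"rz": 0,"grip": 0.0878},
    {"x": 0,"y": 0,"z": 0,"rx": 0,"ry": 0,"rz": 0,"grip": 0.0878}
  ]
}}

```text
time: 1.05
tool_pos: [0.3341, -0.3807, 0.2529]
tcp_rot: [-1.58, -0.004, -3.016]
contact_force: [-0.4, 0.6, -0.7]
grip_width: 0.0879
```

```bash

python3 p.py .36 -.37 .26 -172 2; python3 - <<'E'
from h import *
c=robot.camera('wrist'); save(c,'w2.png'); np.savez('pics/w2.npz',**c); print(np.round(c['T'],3).tolist(),c['fx'])
E
```

```text
t 1.05 at [ 0.3341 -0.3807  0.2529] [ -90.54   -0.21 -172.8 ] grip 0.0879 F [-0.4  0.6 -0.7] j [-0.92 -0.15  1.43  0.    1.87  0.53]
x -0.014 y -0.004 z -0.004 rx 0.3 ry -0.4 rz 0.1
x -0.014 y -0.004 z -0.004 rx 0.3 ry -0.4 rz 0.1
[[0.125, -0.956, -0.265, 0.406], [-0.992, -0.123, -0.023, -0.374], [-0.01, 0.266, -0.964, 0.403], [0.0, 0.0, 0.0, 1.0]] 320.23154488292715
```

View pics/w2.png

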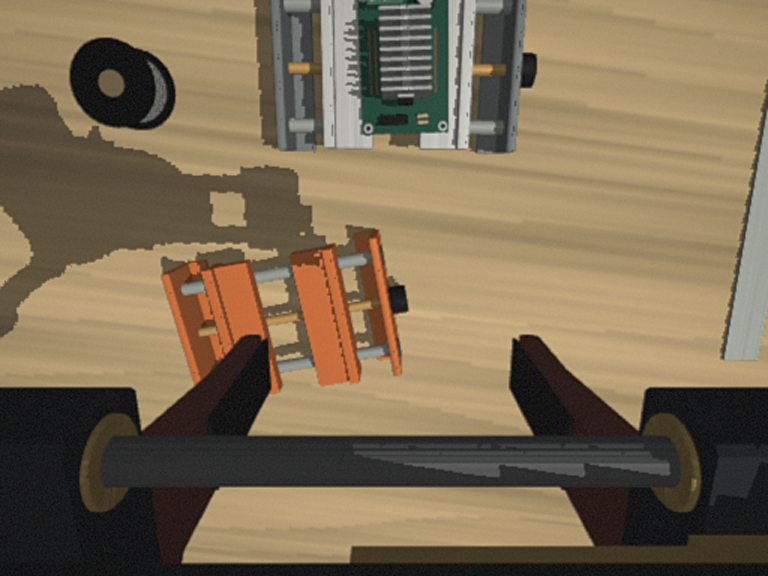

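The frame's lower end is at rows 0–150, with the heat sink at (405,50) and the orange look-alike at (290,310). I'll move 75 mm forward so the whole frame is in view.

>>> {"name": "servo_tool", "arguments": {
  "rows": [
    {"x": -0.03,"y": -0.008,"z": -0.003,"rx": 0.3,"ry": -0.4,"rz": 0,"grip": 0.0878},
    {"x": -0.03,"y": -0.008,"z": -0.003,"rx": 0.2,"ry": -0.4,"rz": 0,"grip": 0.0878},
    {"x": -0.02,"y": -0.004,"z": 0,"rx": 0,"ry": 0,"rz": 0,"grip": 0.0878},
    {"x": 0,"y": 0,"z": 0,"rx": 0,"ry": 0,"rz": 0,"grip": 0.0878}
  ]
}}

```text
time: 1.5
tool_pos: [0.4146, -0.3678, 0.2699]
tcp_rot: [-1.572, -0.006, -3.001]
contact_force: [-0.9, 0.2, -0.0]
grip_width: 0.0879
```

```bash

python3 p.py .467 -.367 .26 -172 2; python3 - <<'E'
from h import *
c=robot.camera('wrist'); save(c,'w3.png'); np.savez('pics/w3.npz',**c)
W=world(c); z=W[...,2]; hsv=cv2.cvtColor(c['frame'],cv2.COLOR_RGB2HSV); H,S,V=[hsv[...,i].astype(int) for i in range(3)]
m0=np.zeros(z.shape,bool); m0[:200]=1
print('sink top',rect(c,m0&(z>.085)&(z<.105),.096), np.nanmedian(z[m0&(z>.085)&(z<.105)]))
print('board',rect(c,m0&(H>55)&(H<95)&(S>70)&(z<.06),.0496))
b=m0&(z>.03)&(z<.062); print('frame',rect(c,b,.05))
w=m0&(S<40)&(V>150)&(z>.03)&(z<.062); print('white jaws',rect(c,w,.051))
E
```

```text
t 1.5 at [ 0.4146 -0.3678  0.2699] [ -90.07   -0.36 -171.93] grip 0.0879 F [-0.9  0.2 -0. ] j [-0.78 -0.02  1.28 -0.    1.89  0.64]
x -0.026 y 0.005 z 0.003 rx 0.0 ry 0.0 rz 0.2
x -0.026 y 0.005 z 0.003 rx 0.0 ry 0.0 rz 0.2
sink top [ 0.4675 -0.3714 44.7491 29.6782  8.0279] 0.09568082991212234
board [ 0.4679 -0.3712 88.6849 58.6841  8.6981]
frame [  0.4685  -0.3715 178.5553 113.9504 -83.4431]
white jaws [  0.4639  -0.3335 110.4756  33.7084   6.1711]
```

View pics/w3.png

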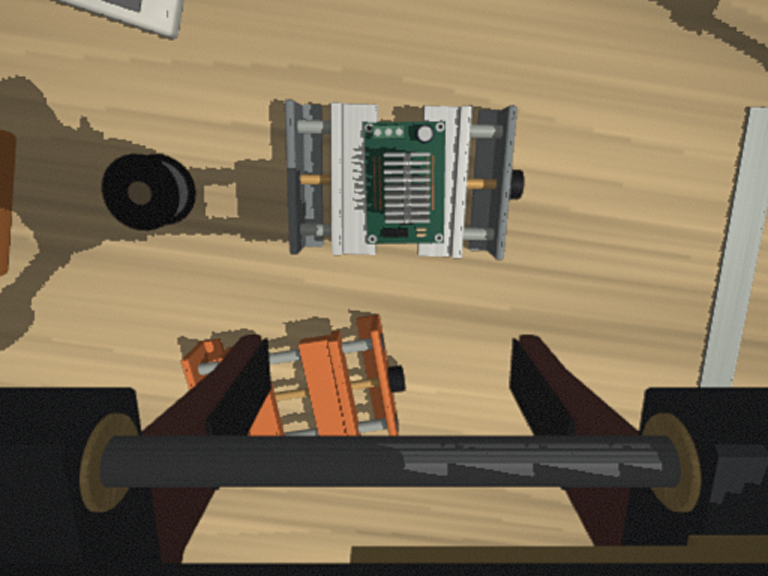

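The close view gives the board at (.4678, -.3713), yaw 8.5°, and the heat sink top at the right height (95.7 mm). The frame yaw is about 6.4°. I'll align above it, narrow the fingers and go down.

>>> {"name": "servo_tool", "arguments": {
  "rows": [
    {"x": -0.027,"y": 0.02,"z": -0.002,"rx": 0,"ry": -0.2,"rz": 0.2,"grip": 0.05},
    {"x": -0.026,"y": 0.03,"z": -0.002,"rx": 0,"ry": -0.2,"rz": 0.1,"grip": 0.05},
    {"x": 0,"y": 0.03,"z": 0,"rx": 0,"ry": 0,"rz": 0,"grip": 0.05},
    {"x": 0,"y": 0,"z": 0,"rx": 0,"ry": 0,"rz": 0,"grip": 0.05}
  ]
}}

```text
time: 1.95
tool_pos: [0.4632, -0.3602, 0.186]
tcp_rot: [-1.571, -0.004, -2.997]
contact_force: [-0.6, 0.3, -0.9]
grip_width: 0.0594
```

```bash

python3 p.py .468 -.3713 .065 -171.5 4
```

```text
t 1.95 at [ 0.4632 -0.3602  0.186 ] [ -90.02   -0.22 -171.73] grip 0.0594 F [-0.6  0.3 -0.9] j [-0.72  0.05  1.35 -0.    1.74  0.71]
x -0.001 y 0.030 z 0.003 rx 0.0 ry -0.1 rz 0.1
x -0.001 y 0.030 z 0.003 rx 0.0 ry -0.1 rz 0.1
x -0.001 y 0.030 z 0.003 rx 0.0 ry -0.1 rz 0.1
x -0.001 y 0.030 z 0.003 rx 0.0 ry -0.1 rz 0.1
```

>>> {"name": "servo_tool", "arguments": {
  "rows": [
    {"x": -0.003,"y": 0.01,"z": 0.007,"rx": 0,"ry": -0.2,"rz": 0.1,"grip": 0.05},
    {"x": -0.001,"y": 0.03,"z": 0.004,"rx": 0,"ry": 0,"rz": 0.1,"grip": 0.05},
    {"x": 0,"y": 0.03,"z": 0,"rx": 0,"ry": 0,"rz": 0,"grip": 0.05},
    {"x": 0,"y": 0,"z": 0,"rx": 0,"ry": 0,"rz": 0,"grip": 0.05}
  ]
}}

```text
time: 2.35
tool_pos: [0.4676, -0.3759, 0.1185]
tcp_rot: [-1.565, 0.003, -2.997]
contact_force: [-0.5, -0.1, -0.7]
grip_width: 0.0498
```

```bash

python3 p.py .468 -.3713 .065 -171.5 3
```

```text
t 2.35 at [ 0.4676 -0.3759  0.1185] [ -89.67    0.19 -171.69] grip 0.0498 F [-0.5 -0.1 -0.7] j [-0.73  0.09  1.43 -0.    1.61  0.69]
x -0.000 y 0.018 z -0.002 rx -0.1 ry -0.1 rz -0.1
x -0.000 y 0.018 z -0.002 rx -0.1 ry -0.1 rz -0.1
x -0.000 y 0.018 z -0.002 rx -0.1 ry -0.1 rz -0.1
```

>>> {"name": "servo_tool", "arguments": {
  "rows": [
    {"x": 0,"y": 0,"z": -0.003,"rx": -0.2,"ry": -0.1,"rz": -0.1,"grip": 0.05},
    {"x": 0,"y": 0.02,"z": 0,"rx": 0,"ry": 0,"rz": 0,"grip": 0.05},
    {"x": 0,"y": 0.02,"z": 0,"rx": 0,"ry": 0,"rz": 0,"grip": 0.05},
    {"x": 0,"y": 0.009,"z": 0,"rx": 0,"ry": 0,"rz": 0,"grip": 0.05},
    {"x": 0,"y": 0,"z": 0,"rx": 0,"ry": 0,"rz": 0,"grip": 0.05}
  ]
}}

```text
time: 2.85
tool_pos: [0.4696, -0.3781, 0.0808]
tcp_rot: [-1.557, 0.011, -2.996]
contact_force: [-0.1, 0.2, -1.1]
grip_width: 0.05
```

```bash

python3 p.py .468 -.3713 .065 -171.5 1
```

```text
t 2.85 at [ 0.4696 -0.3781  0.0808] [ -89.19    0.64 -171.68] grip 0.05 F [-0.1  0.2 -1.1] j [-0.73  0.11  1.49 -0.    1.53  0.69]
x 0.001 y 0.016 z -0.007 rx -0.8 ry -0.2 rz -0.6
```

>>> {"name": "servo_tool", "arguments": {
  "rows": [
    {"x": 0.001,"y": 0,"z": -0.008,"rx": -1.0,"ry": -0.1,"rz": -0.7,"grip": 0.05},
    {"x": 0,"y": 0.01,"z": 0,"rx": 0,"ry": 0,"rz": 0,"grip": 0.05},
    {"x": 0,"y": 0,"z": 0,"rx": 0,"ry": 0,"rz": 0,"grip": 0.05}
  ]
}}

```text
time: 3.15
tool_pos: [0.4687, -0.3709, 0.0747]
tcp_rot: [-1.571, 0.002, -2.994]
contact_force: [0.4, 0.6, 0.5]
grip_width: 0.0501
```

```bash

python3 p.py .468 -.3713 .065 -171.5 1
```

```text
t 3.15 at [ 0.4687 -0.3709  0.0747] [-9.0020e+01  1.0000e-01 -1.7157e+02] grip 0.0501 F [0.4 0.6 0.5] j [-0.73  0.11  1.49  0.    1.54  0.7 ]
x 0.001 y 0.010 z 0.000 rx 0.0 ry -0.1 rz -0.1
```

>>> {"name": "servo_tool", "arguments": {
  "rows": [
    {"x": 0.001,"y": 0.012,"z": 0,"rx": -0.2,"ry": 0,"rz": -0.2,"grip": 0.05},
    {"x": 0,"y": 0.001,"z": 0,"rx": 0,"ry": 0,"rz": 0,"grip": 0.05},
    {"x": 0,"y": 0,"z": 0,"rx": 0,"ry": 0,"rz": 0,"grip": 0.05}
  ]
}}

```text
time: 3.45
tool_pos: [0.468, -0.3712, 0.0614]
tcp_rot: [-1.574, -0.001, -2.994]
contact_force: [-0.1, -0.5, -0.2]
grip_width: 0.0497
```

```bash

python3 p.py .468 -.3713 .065 -171.5 1
```

```text
t 3.45 at [ 0.468  -0.3712  0.0614] [-9.0180e+01 -7.0000e-02 -1.7155e+02] grip 0.0497 F [-0.1 -0.5 -0.2] j [-0.73  0.12  1.5   0.    1.52  0.7 ]
x 0.000 y -0.004 z 0.000 rx 0.2 ry -0.1 rz 0.1
```

>>> {"name": "servo_tool", "arguments": {
  "rows": [
    {"x": 0,"y": -0.004,"z": 0,"rx": 0.2,"ry": 0,"rz": 0.1,"grip": 0.05},
    {"x": 0,"y": 0,"z": 0,"rx": 0,"ry": 0,"rz": 0,"grip": 0.025},
    {"x": 0,"y": 0,"z": 0,"rx": 0,"ry": 0,"rz": 0,"grip": 0.02},
    {"x": 0,"y": 0,"z": 0,"rx": 0,"ry": 0,"rz": 0,"grip": 0.02},
    {"x": 0,"y": 0,"z": 0,"rx": 0,"ry": 0,"rz": 0,"grip": 0.02},
    {"x": 0,"y": 0,"z": 0,"rx": 0,"ry": 0,"rz": 0,"grip": 0.02}
  ],
  "newtons": 25
}}

```text
time: 4.05
tool_pos: [0.468, -0.3713, 0.0659]
tcp_rot: [-1.57, 0.001, -2.994]
contact_force: [-0.1, 0.7, 0.1]
grip_width: 0.03
```

```bash

python3 p.py .468 -.3713 .065 -171.5 1
```

```text
t 4.05 at [ 0.468  -0.3713  0.0659] [-8.9950e+01  4.0000e-02 -1.7156e+02] grip 0.03 F [-0.1  0.7  0.1] j [-0.73  0.12  1.5   0.    1.52  0.7 ]
x -0.000 y 0.001 z -0.000 rx -0.0 ry -0.1 rz -0.0
```

Gripped at 30.0 mm, as expected. I'll lift it and carry it to the pad.

>>> {"name": "servo_tool", "arguments": {
  "rows": [
    {"x": 0,"y": -0.02,"z": 0,"rx": 0,"ry": 0,"rz": 0,"grip": 0.02},
    {"x": 0,"y": -0.03,"z": 0,"rx": 0,"ry": 0,"rz": 0,"grip": 0.02},
    {"x": 0,"y": -0.04,"z": 0,"rx": 0,"ry": 0,"rz": 0,"grip": 0.02},
    {"x": 0,"y": -0.04,"z": 0,"rx": 0,"ry": 0,"rz": 0,"grip": 0.02},
    {"x": 0,"y": -0.02,"z": 0,"rx": 0,"ry": 0,"rz": 0,"grip": 0.02},
    {"x": 0,"y": 0,"z": 0,"rx": 0,"ry": 0,"rz": 0,"grip": 0.02}
  ]
}}

```text
time: 4.65
tool_pos: [0.4663, -0.3699, 0.2161]
tcp_rot: [-1.578, -0.006, -2.994]
contact_force: [-0.0, 0.3, -1.0]
grip_width: 0.0298
```

```bash

python3 p.py .467 .2 .22 -172 12; python3 - <<'E'
from h import *
c=robot.camera('wrist'); save(c,'w4.png'); np.savez('pics/w4.npz',**c)
E
```

```text
t 4.65 at [ 0.4663 -0.3699  0.2161] [ -90.39   -0.33 -171.56] grip 0.0298 F [-0.   0.3 -1. ] j [-0.73  0.08  1.27 -0.    1.8   0.7 ]
x -0.007 y -0.000 z -0.047 rx 0.0 ry 0.0 rz 0.0
x -0.007 y -0.000 z -0.047 rx 0.0 ry 0.0 rz 0.0
x -0.007 y -0.000 z -0.047 rx 0.0 ry 0.0 rz 0.0
x -0.007 y -0.000 z -0.047 rx 0.0 ry 0.0 rz 0.0
x -0.007 y -0.000 z -0.047 rx 0.0 ry 0.0 rz 0.0
x -0.007 y -0.000 z -0.047 rx 0.0 ry 0.0 rz 0.0
x -0.007 y -0.000 z -0.047 rx 0.0 ry 0.0 rz 0.0
x -0.007 y -0.000 z -0.047 rx 0.0 ry 0.0 rz 0.0
x -0.007 y -0.000 z -0.047 rx 0.0 ry 0.0 rz 0.0
x -0.007 y -0.000 z -0.047 rx 0.0 ry 0.0 rz 0.0
x -0.007 y -0.000 z -0.047 rx 0.0 ry 0.0 rz 0.0
x -0.007 y -0.000 z -0.047 rx 0.0 ry 0.0 rz 0.0
```

View pics/w4.png

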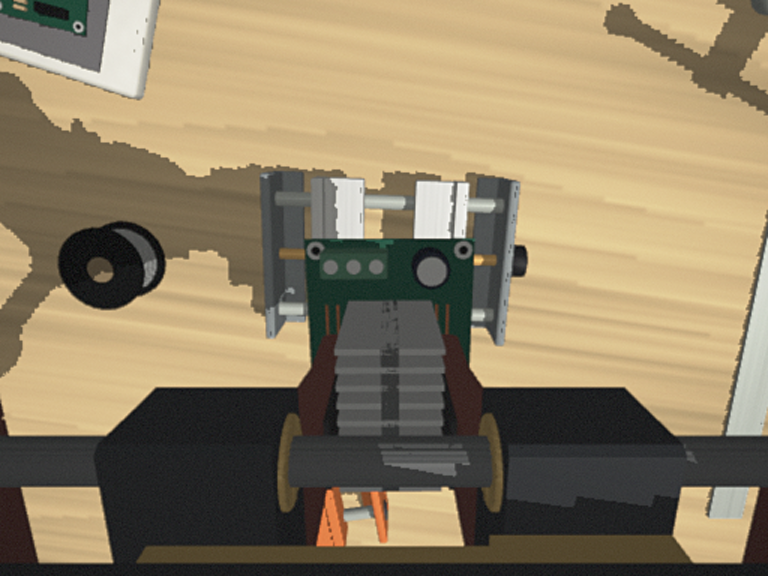

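The heat sink is held square: its front board edge is at row 240, columns 305–475, with the frame behind it at rows 175–340. I'll measure the held offset and carry on.

```bash
cat > held.py <<'E'
# held.py npz dz : held board's front edge in tool coordinates (dz: TCP height above underside)
import sys
from h import *
def held(c,p,rot,dz):
    hsv=cv2.cvtColor(c['frame'],cv2.COLOR_RGB2HSV); z=world(c)[...,2]
    H,S=hsv[...,0],hsv[...,1]
    m=((H>55)&(H<95)&(S>70)&(abs(z-(p[2]-dz+.0036))<.008)).astype(np.uint8)
    R=Rn.from_euler('xyz',rot)
    n,l,st,_=cv2.connectedComponentsWithStats(m); k=1+np.argmax(st[1:,4]); m=l==k
    u=np.unique(np.nonzero(m)[1]); top=np.array([[c_,np.nonzero(m[:,c_])[0][0]-.5] for c_ in u if m[:,c_].sum()>4])
    P=onplane(c,top,p[2]-dz+.0036); L=R.inv().apply(P-p)
    f=L[np.abs(L[:,2])<.026]; a=np.polyfit(f[:,2],f[:,0],1)
    print('front edge x at centre %.4f (ideal -.0450) slope %.2f deg; z range %.4f %.4f'%(a[1],np.degrees(np.arctan(a[0])),L[:,2].min(),L[:,2].max()))
if __name__=='__main__':
    s=robot.read_state(); held(dict(np.load(sys.argv[1])),np.array(s['tool_pos']),s['tcp_rot'],float(sys.argv[2]))
E
python3 held.py pics/w4.npz .0199
```

```text
front edge x at centre -0.0443 (ideal -.0450) slope 0.51 deg; z range -0.0296 0.0300
```

>>> {"name": "servo_tool", "arguments": {
  "rows": [
    {"x": -0.003,"y": 0,"z": -0.02,"rx": 0,"ry": 0,"rz": 0,"grip": 0.02},
    {"x": -0.006,"y": 0,"z": -0.04,"rx": 0,"ry": 0,"rz": 0,"grip": 0.02},
    {"x": -0.007,"y": 0,"z": -0.047,"rx": 0,"ry": 0,"rz": 0,"grip": 0.02},
    {"x": -0.007,"y": 0,"z": -0.047,"rx": 0,"ry": 0,"rz": 0,"grip": 0.02},
    {"x": -0.007,"y": 0,"z": -0.047,"rx": 0,"ry": 0,"rz": 0,"grip": 0.02},
    {"x": -0.007,"y": 0,"z": -0.047,"rx": 0,"ry": 0,"rz": 0,"grip": 0.02},
    {"x": -0.007,"y": 0,"z": -0.047,"rx": 0,"ry": 0,"rz": 0,"grip": 0.02},
    {"x": -0.007,"y": 0,"z": -0.047,"rx": 0,"ry": 0,"rz": 0,"grip": 0.02},
    {"x": -0.007,"y": 0,"z": -0.047,"rx": 0,"ry": 0,"rz": 0,"grip": 0.02},
    {"x": -0.007,"y": 0,"z": -0.047,"rx": 0,"ry": 0,"rz": 0,"grip": 0.02}
  ]
}}

```text
time: 5.7
tool_pos: [0.4599, 0.083, 0.1926]
tcp_rot: [-1.594, -0.037, -3.006]
contact_force: [1.5, -0.5, -2.1]
grip_width: 0.0297
```

```bash

python3 p.py .467 .348 .15 -172 8
```

```text
t 5.7 at [0.4599 0.083  0.1926] [ -91.32   -2.13 -172.24] grip 0.0297 F [ 1.5 -0.5 -2.1] j [ 0.09 -0.24  1.62  0.02  1.8   1.53]
x -0.006 y 0.006 z -0.033 rx 0.2 ry -0.0 rz 0.3
x -0.006 y 0.006 z -0.033 rx 0.2 ry -0.0 rz 0.3
x -0.006 y 0.006 z -0.033 rx 0.2 ry -0.0 rz 0.3
x -0.006 y 0.006 z -0.033 rx 0.2 ry -0.0 rz 0.3
x -0.006 y 0.006 z -0.033 rx 0.2 ry -0.0 rz 0.3
x -0.006 y 0.006 z -0.033 rx 0.2 ry -0.0 rz 0.3
x -0.006 y 0.005 z -0.033 rx 0.2 ry -0.0 rz 0.3
x -0.005 y 0.005 z -0.033 rx 0.2 ry -0.0 rz 0.3
```

>>> {"name": "servo_tool", "arguments": {
  "rows": [
    {"x": -0.006,"y": 0,"z": -0.033,"rx": 0.2,"ry": 0,"rz": 0.3,"grip": 0.02},
    {"x": -0.006,"y": 0,"z": -0.033,"rx": 0.2,"ry": 0,"rz": 0.3,"grip": 0.02},
    {"x": -0.006,"y": 0,"z": -0.033,"rx": 0.2,"ry": 0,"rz": 0.3,"grip": 0.02},
    {"x": -0.006,"y": 0,"z": -0.033,"rx": 0.2,"ry": 0,"rz": 0.3,"grip": 0.02},
    {"x": -0.006,"y": 0,"z": -0.033,"rx": 0.2,"ry": 0,"rz": 0.3,"grip": 0.02},
    {"x": -0.006,"y": 0,"z": -0.033,"rx": 0.2,"ry": 0,"rz": 0.3,"grip": 0.02},
    {"x": -0.005,"y": 0,"z": -0.03,"rx": 0.2,"ry": 0,"rz": 0.3,"grip": 0.02},
    {"x": -0.004,"y": 0,"z": -0.025,"rx": 0.2,"ry": 0,"rz": 0.2,"grip": 0.02},
    {"x": 0,"y": 0,"z": 0,"rx": 0,"ry": 0,"rz": 0,"grip": 0.02}
  ]
}}

```text
time: 6.6
tool_pos: [0.4594, 0.3536, 0.1671]
tcp_rot: [-1.557, -0.028, -2.998]
contact_force: [-1.3, 0.2, -1.8]
grip_width: 0.0298
```

```bash

python3 p.py .467 .348 .09 -172 4
```

```text
t 6.6 at [0.4594 0.3536 0.1671] [ -89.18   -1.59 -171.79] grip 0.0298 F [-1.3  0.2 -1.8] j [ 0.6   0.06  1.38 -0.    1.73  2.02]
x -0.002 y 0.019 z 0.001 rx -0.2 ry 0.1 rz 0.4
x -0.002 y 0.019 z 0.001 rx -0.2 ry 0.1 rz 0.4
x -0.002 y 0.019 z 0.002 rx -0.2 ry 0.1 rz 0.4
x -0.002 y 0.019 z 0.002 rx -0.2 ry 0.1 rz 0.4
```

>>> {"name": "servo_tool", "arguments": {
  "rows": [
    {"x": -0.003,"y": 0.01,"z": 0.002,"rx": -0.3,"ry": 0,"rz": 0.8,"grip": 0.02},
    {"x": -0.003,"y": 0.025,"z": 0.002,"rx": -0.3,"ry": 0,"rz": 0.8,"grip": 0.02},
    {"x": -0.002,"y": 0.025,"z": 0.001,"rx": -0.2,"ry": 0,"rz": 0,"grip": 0.02},
    {"x": 0,"y": 0.02,"z": 0,"rx": 0,"ry": 0,"rz": 0,"grip": 0.02},
    {"x": 0,"y": 0,"z": 0,"rx": 0,"ry": 0,"rz": 0,"grip": 0.02}
  ]
}}

```text
time: 7.1
tool_pos: [0.4638, 0.3443, 0.0738]
tcp_rot: [-1.563, -0.012, -2.997]
contact_force: [-0.3, 0.0, -1.0]
grip_width: 0.0298
```

```bash

python3 p.py .467 .348 .05 -172 1
```

```text
t 7.1 at [0.4638 0.3443 0.0738] [ -89.56   -0.67 -171.72] grip 0.0298 F [-0.3  0.  -1. ] j [ 0.58  0.07  1.53 -0.    1.55  2.01]
x -0.004 y 0.024 z -0.003 rx -0.4 ry 0.3 rz 0.7
```

>>> {"name": "servo_tool", "arguments": {
  "rows": [
    {"x": -0.003,"y": 0.01,"z": -0.003,"rx": -0.4,"ry": 0,"rz": 0.7,"grip": 0.02},
    {"x": 0,"y": 0.012,"z": -0.001,"rx": -0.2,"ry": 0,"rz": 0.2,"grip": 0.02},
    {"x": 0,"y": 0.003,"z": 0,"rx": 0,"ry": 0,"rz": 0,"grip": 0.02},
    {"x": 0,"y": 0,"z": 0,"rx": 0,"ry": 0,"rz": 0,"grip": 0.02}
  ]
}}

```text
time: 7.5
tool_pos: [0.4653, 0.3459, 0.0464]
tcp_rot: [-1.571, 0.001, -2.999]
contact_force: [0.9, -0.9, -1.1]
grip_width: 0.03
```

```bash

python3 p.py .467 .348 .035 -172 1
```

```text
t 7.5 at [0.4653 0.3459 0.0464] [-9.0040e+01  5.0000e-02 -1.7181e+02] grip 0.03 F [ 0.9 -0.9 -1.1] j [0.58 0.08 1.57 0.   1.49 2.01]
x -0.002 y 0.011 z -0.002 rx 0.0 ry 0.2 rz -0.0
```

>>> {"name": "servo_tool", "arguments": {
  "rows": [
    {"x": 0,"y": 0.004,"z": 0,"rx": 0,"ry": 0,"rz": 0,"grip": 0.02},
    {"x": 0,"y": 0.004,"z": 0,"rx": 0,"ry": 0,"rz": 0,"grip": 0.02},
    {"x": 0,"y": 0.002,"z": 0,"rx": 0,"ry": 0,"rz": 0,"grip": 0.02},
    {"x": 0,"y": 0,"z": 0,"rx": 0,"ry": 0,"rz": 0,"grip": 0.02}
  ]
}}

```text
time: 7.9
tool_pos: [0.4663, 0.3464, 0.0379]
tcp_rot: [-1.573, 0.004, -2.999]
contact_force: [-0.4, -1.3, -1.7]
grip_width: 0.0301
```

```bash

python3 p.py .467 .348 .035 -172 1
```

```text
t 7.9 at [0.4663 0.3464 0.0379] [ -90.1     0.2  -171.82] grip 0.0301 F [-0.4 -1.3 -1.7] j [0.58 0.09 1.58 0.   1.47 2.01]
x -0.001 y 0.003 z -0.002 rx 0.1 ry 0.2 rz -0.2
```

>>> {"name": "servo_tool", "arguments": {
  "rows": [
    {"x": 0,"y": 0.002,"z": 0,"rx": 0,"ry": 0,"rz": -0.2,"grip": 0.02},
    {"x": 0,"y": 0.001,"z": 0,"rx": 0,"ry": 0,"rz": 0,"grip": 0.02},
    {"x": 0,"y": 0,"z": 0,"rx": 0,"ry": 0,"rz": 0,"grip": 0.02}
  ]
}}

```text
time: 8.2
tool_pos: [0.4666, 0.3466, 0.0352]
tcp_rot: [-1.573, 0.001, -2.999]
contact_force: [0.1, -0.4, -1.8]
grip_width: 0.0299
```

```bash

python3 p.py .467 .348 .035 -172 1
```

```text
t 8.2 at [0.4666 0.3466 0.0352] [-9.0120e+01  3.0000e-02 -1.7181e+02] grip 0.0299 F [ 0.1 -0.4 -1.8] j [0.58 0.09 1.58 0.   1.46 2.01]
x -0.001 y 0.000 z -0.001 rx 0.1 ry 0.2 rz -0.0
```

>>> {"name": "servo_tool", "arguments": {
  "rows": [
    {"x": 0,"y": 0.0007,"z": 0,"rx": 0,"ry": 0,"rz": 0,"grip": 0.02},
    {"x": 0,"y": 0.0005,"z": 0,"rx": 0,"ry": 0,"rz": 0,"grip": 0.02},
    {"x": 0,"y": 0,"z": 0,"rx": 0,"ry": 0,"rz": 0,"grip": 0.02}
  ]
}}

```text
time: 8.5
tool_pos: [0.4668, 0.3468, 0.0351]
tcp_rot: [-1.573, 0.001, -2.999]
contact_force: [0.3, -0.0, -2.2]
grip_width: 0.0301
```

>>> {"name": "servo_tool", "arguments": {
  "rows": [
    {"x": 0,"y": 0.0015,"z": 0,"rx": 0,"ry": 0,"rz": 0,"grip": 0.02},
    {"x": 0,"y": 0.0,"z": 0,"rx": 0,"ry": 0,"rz": 0,"grip": 0.02}
  ]
}}

```text
time: 8.7
tool_pos: [0.467, 0.347, 0.0353]
tcp_rot: [-1.574, 0.002, -2.998]
contact_force: [-0.0, 0.1, -1.5]
grip_width: 0.0298
```

The height has stopped at the expected contact height (.035). I'll release and back off.

>>> {"name": "servo_tool", "arguments": {
  "rows": [
    {"x": 0,"y": 0,"z": 0,"rx": 0,"ry": 0,"rz": 0,"grip": 0.034},
    {"x": 0,"y": 0,"z": 0,"rx": 0,"ry": 0,"rz": 0,"grip": 0.05},
    {"x": 0,"y": 0,"z": 0,"rx": 0,"ry": 0,"rz": 0,"grip": 0.05},
    {"x": 0,"y": 0,"z": 0,"rx": 0,"ry": 0,"rz": 0,"grip": 0.05}
  ]
}}

```text
time: 9.1
tool_pos: [0.4675, 0.3473, 0.0354]
tcp_rot: [-1.574, 0.004, -2.998]
contact_force: [1.2, -0.5, 0.2]
grip_width: 0.0498
```

>>> {"name": "servo_tool", "arguments": {
  "rows": [
    {"x": 0,"y": -0.02,"z": 0,"rx": 0,"ry": 0,"rz": 0,"grip": 0.05},
    {"x": 0,"y": -0.04,"z": 0,"rx": 0,"ry": 0,"rz": 0,"grip": 0.05},
    {"x": 0,"y": -0.05,"z": 0,"rx": 0,"ry": 0,"rz": 0,"grip": 0.06},
    {"x": 0,"y": -0.05,"z": 0,"rx": 0,"ry": 0,"rz": 0,"grip": 0.065},
    {"x": 0,"y": -0.05,"z": 0,"rx": 0,"ry": 0,"rz": 0,"grip": 0.065},
    {"x": 0,"y": 0,"z": 0,"rx": 0,"ry": 0,"rz": 0,"grip": 0.065}
  ]
}}

```text
time: 9.7
tool_pos: [0.4655, 0.3455, 0.2483]
tcp_rot: [-1.571, -0.003, -2.999]
contact_force: [-0.2, 0.8, 0.6]
grip_width: 0.0648
```

```bash

python3 p.py .58 .114 .25 -180 8
```

```text
t 9.7 at [0.4655 0.3455 0.2483] [-9.003e+01 -1.600e-01 -1.718e+02] grip 0.0648 F [-0.2  0.8  0.6] j [0.58 0.04 1.26 0.   1.85 2.01]
x -0.010 y -0.000 z 0.031 rx 0.0 ry 1.0 rz 0.0
x -0.011 y -0.000 z 0.030 rx 0.0 ry 1.0 rz 0.0
x -0.011 y -0.000 z 0.030 rx 0.0 ry 1.0 rz 0.0
x -0.012 y -0.000 z 0.030 rx 0.0 ry 1.0 rz 0.0
x -0.012 y -0.000 z 0.030 rx 0.0 ry 1.0 rz 0.0
x -0.013 y -0.000 z 0.030 rx 0.0 ry 1.0 rz 0.0
x -0.013 y -0.000 z 0.029 rx 0.0 ry 1.0 rz 0.0
x -0.014 y -0.000 z 0.029 rx 0.0 ry 1.0 rz 0.0
```

>>> {"name": "servo_tool", "arguments": {
  "rows": [
    {"x": -0.007,"y": 0,"z": 0.031,"rx": 0,"ry": 1,"rz": 0,"grip": 0.065},
    {"x": -0.008,"y": -0.002,"z": 0.031,"rx": 0,"ry": 1,"rz": 0,"grip": 0.065},
    {"x": -0.008,"y": -0.002,"z": 0.031,"rx": 0,"ry": 1,"rz": 0,"grip": 0.065},
    {"x": -0.009,"y": -0.002,"z": 0.031,"rx": 0,"ry": 1,"rz": 0,"grip": 0.065},
    {"x": -0.009,"y": -0.002,"z": 0.031,"rx": 0,"ry": 1,"rz": 0,"grip": 0.065},
    {"x": -0.01,"y": -0.002,"z": 0.031,"rx": 0,"ry": 1,"rz": 0,"grip": 0.065},
    {"x": -0.01,"y": -0.002,"z": 0.03,"rx": 0,"ry": 1,"rz": 0,"grip": 0.065},
    {"x": -0.01,"y": -0.002,"z": 0.022,"rx": 0,"ry": 1,"rz": 0,"grip": 0.065},
    {"x": 0,"y": 0,"z": 0,"rx": 0,"ry": 0,"rz": 0,"grip": 0.065}
  ]
}}

```text
time: 10.6
tool_pos: [0.5597, 0.1067, 0.2606]
tcp_rot: [-1.573, -0.001, -3.14]
contact_force: [-0.4, 0.3, -0.4]
grip_width: 0.0648
```

```bash
cat > look.py <<'E'
# look.py name zstation ztop [u-range] : board and tall part ahead of the gripper; saves picture
import sys
from h import *
n=sys.argv[1]; zs=float(sys.argv[2])
c=robot.camera('wrist'); save(c,n+'.png'); np.savez('pics/'+n+'.npz',**c)
z=world(c)[...,2]; hsv=cv2.cvtColor(c['frame'],cv2.COLOR_RGB2HSV); H,S,V=[hsv[...,i].astype(int) for i in range(3)]
m0=np.zeros(z.shape,bool); m0[:225]=1
for t,m,h in [('tall',m0&(abs(z-zs-.05)<.009),zs+.05),('board',m0&(H>55)&(H<95)&(S>70)&(abs(z-zs-.0036)<.012),zs+.0036)]:
    try: print(t,rect(c,m,h))
    except ValueError: print(t,'none')
E
python3 p.py .636 .111 .2 -180.5 3; python3 look.py w5 .056
```

```text
t 10.6 at [0.5597 0.1067 0.2606] [-9.0120e+01 -3.0000e-02 -1.7993e+02] grip 0.0648 F [-0.4  0.3 -0.4] j [0.13 0.02 1.26 0.   1.87 1.7 ]
x -0.025 y 0.020 z -0.001 rx 0.0 ry 0.2 rz 0.0
x -0.025 y 0.020 z -0.001 rx 0.0 ry 0.2 rz 0.0
x -0.025 y 0.020 z -0.002 rx 0.0 ry 0.2 rz 0.0
tall [ 0.636   0.1098 47.6287 37.3673  0.8495]
board [ 0.6361  0.1098 91.2234 61.7331  3.3273]
```

View pics/w5.png

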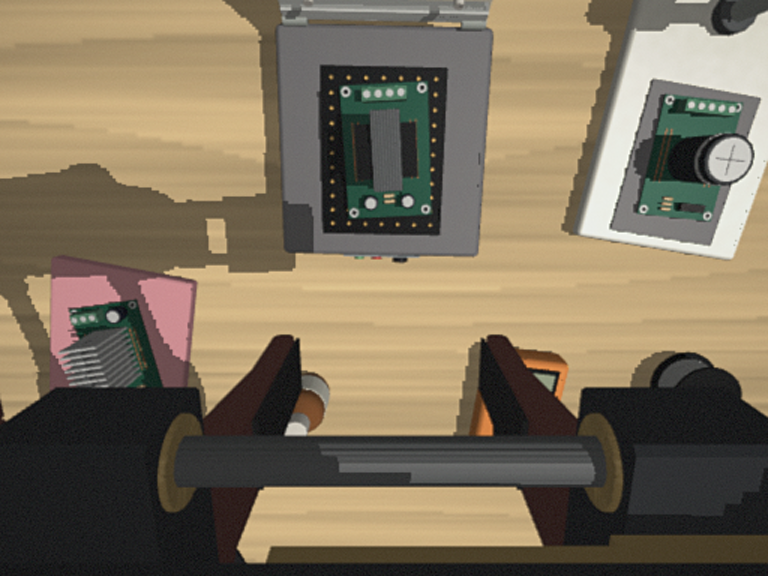

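The transformer board sits upright on the pin bed at (385,150), with the bed spanning (320–447, 67–235). The stage with the can is at (690,165), and the amplifier lies flat on the pad at (110,340). This one picture should give both station poses.

```bash
cat > m2.py <<'E'
from h import *
c=dict(np.load('pics/w5.npz')); z=world(c)[...,2]; hsv=cv2.cvtColor(c['frame'],cv2.COLOR_RGB2HSV); H,S,V=[hsv[...,i].astype(int) for i in range(3)]
g=(H>55)&(H<95)&(S>60)
def box(u0,v0,u1,v1):
    m=np.zeros(H.shape,bool); m[int(v0/1.5):int(v1/1.5),int(u0/1.5):int(u1/1.5)]=1; return m
b1=box(315,60,453,240); b2=box(600,70,768,255)
print('colours bed',hsv[int(225/1.5),int(380/1.5)],'box',hsv[int(245/1.5),int(380/1.5)],'ins',hsv[int(225/1.5),int(640/1.5)],'white',hsv[int(235/1.5),int(600/1.5)])
print('bed',rect(c,b1&((V<55)|g),.056)); print('board1',rect(c,b1&g,.0596))
print('box',rect(c,box(270,26,500,250)&(z>.04)&(z<.075),.05))
print('insert',rect(c,b2&(z<.035)&((S<40)&(V<150)|g),.02)); print('board2',rect(c,b2&g&(z<.035),.0236))
print('can top',rect(c,b2&(z>.06)&(z<.08),.07))
E
python3 m2.py
```

```text
colours bed [ 18 122 107] box [  0   4 115] ins [  6  10 130] white [ 40   6 238]
bed [ 6.352000e-01  1.130000e-01  1.141761e+02  8.747580e+01 -1.065800e+00]
board1 [ 0.6362  0.1108 91.1208 64.1325  2.9041]
box [ 6.423000e-01  1.126000e-01  1.524497e+02  1.506670e+02 -4.700000e-03]
insert [  0.6265  -0.1228 115.6295  86.3301  -9.2386]
board2 [ 0.6313 -0.1246 89.4678 60.5526 -5.8187]
can top [  0.6311  -0.1213  39.7263  33.6796 -89.9706]
```

Tester (.635, .1125) yaw -0.9°; insert (.6265, -.1228) yaw -9.2°, with sizes matching. Transformer board (.636, .1105), yaw about 2.4°. Going down to grip it.

>>> {"name": "servo_tool", "arguments": {
  "rows": [
    {"x": -0.025,"y": 0.02,"z": -0.001,"rx": 0,"ry": -0.8,"rz": 0,"grip": 0.055},
    {"x": -0.026,"y": 0.03,"z": -0.001,"rx": 0,"ry": -0.8,"rz": 0,"grip": 0.055},
    {"x": -0.025,"y": 0.03,"z": -0.001,"rx": 0,"ry": -0.8,"rz": 0,"grip": 0.055},
    {"x": 0,"y": 0.02,"z": 0,"rx": 0,"ry": 0,"rz": 0,"grip": 0.055},
    {"x": 0,"y": 0,"z": 0,"rx": 0,"ry": 0,"rz": 0,"grip": 0.055}
  ]
}}

```text
time: 11.15
tool_pos: [0.6365, 0.1189, 0.1576]
tcp_rot: [-1.577, 0.001, -3.089]
contact_force: [0.1, 0.2, -0.8]
grip_width: 0.0554
```

```bash

python3 p.py .636 .1105 .1 -177.6 3
```

```text
t 11.15 at [0.6365 0.1189 0.1576] [-9.0340e+01  8.0000e-02 -1.7698e+02] grip 0.0554 F [ 0.1  0.2 -0.8] j [0.13 0.22 1.23 0.01 1.7  1.65]
x 0.000 y 0.019 z 0.003 rx 0.1 ry 0.2 rz -0.0
x 0.000 y 0.019 z 0.003 rx 0.1 ry 0.2 rz -0.0
x 0.000 y 0.019 z 0.003 rx 0.1 ry 0.2 rz -0.0
```

>>> {"name": "servo_tool", "arguments": {
  "rows": [
    {"x": 0,"y": 0,"z": 0.008,"rx": 0.3,"ry": 0.6,"rz": 0,"grip": 0.055},
    {"x": 0,"y": 0.015,"z": 0,"rx": 0,"ry": 0,"rz": 0,"grip": 0.055},
    {"x": 0,"y": 0.015,"z": 0,"rx": 0,"ry": 0,"rz": 0,"grip": 0.055},
    {"x": 0,"y": 0.01,"z": 0,"rx": 0,"ry": 0,"rz": 0,"grip": 0.055},
    {"x": 0,"y": 0,"z": 0,"rx": 0,"ry": 0,"rz": 0,"grip": 0.055}
  ]
}}

```text
time: 11.65
tool_pos: [0.6366, 0.1127, 0.1186]
tcp_rot: [-1.572, 0.006, -3.098]
contact_force: [-0.1, -0.1, 0.8]
grip_width: 0.0551
```

```bash

python3 p.py .636 .1105 .075 -177.6 3
```

```text
t 11.65 at [0.6366 0.1127 0.1186] [ -90.07    0.36 -177.48] grip 0.0551 F [-0.1 -0.1  0.8] j [0.12 0.22 1.3  0.   1.62 1.65]
x 0.000 y 0.015 z 0.001 rx 0.0 ry 0.0 rz -0.1
x 0.000 y 0.015 z 0.001 rx 0.0 ry 0.0 rz -0.1
x 0.000 y 0.015 z 0.001 rx 0.0 ry 0.0 rz -0.1
```

>>> {"name": "servo_tool", "arguments": {
  "rows": [
    {"x": 0,"y": 0.008,"z": 0.002,"rx": 0,"ry": 0,"rz": -0.4,"grip": 0.055},
    {"x": 0,"y": 0.015,"z": 0,"rx": 0,"ry": 0,"rz": 0,"grip": 0.055},
    {"x": 0,"y": 0.013,"z": 0,"rx": 0,"ry": 0,"rz": 0,"grip": 0.055},
    {"x": 0,"y": 0.005,"z": 0,"rx": 0,"ry": 0,"rz": -0.2,"grip": 0.055},
    {"x": 0,"y": 0,"z": 0,"rx": 0,"ry": 0,"rz": 0,"grip": 0.055}
  ]
}}

```text
time: 12.15
tool_pos: [0.6367, 0.1104, 0.0744]
tcp_rot: [-1.572, -0.004, -3.098]
contact_force: [-0.2, -1.1, -0.9]
grip_width: 0.0548
```

```bash

python3 p.py .636 .1105 .075 -177.6 1
```

```text
t 12.15 at [0.6367 0.1104 0.0744] [ -90.08   -0.25 -177.49] grip 0.0548 F [-0.2 -1.1 -0.9] j [0.12 0.24 1.34 0.   1.56 1.65]
x 0.001 y -0.001 z -0.000 rx 0.1 ry 0.1 rz 0.3
```

>>> {"name": "servo_tool", "arguments": {
  "rows": [
    {"x": 0,"y": -0.0005,"z": 0,"rx": 0,"ry": 0,"rz": 0.3,"grip": 0.04},
    {"x": 0,"y": 0,"z": 0,"rx": 0,"ry": 0,"rz": 0,"grip": 0.025},
    {"x": 0,"y": 0,"z": 0,"rx": 0,"ry": 0,"rz": 0,"grip": 0.025},
    {"x": 0,"y": 0,"z": 0,"rx": 0,"ry": 0,"rz": 0,"grip": 0.025},
    {"x": 0,"y": 0,"z": 0,"rx": 0,"ry": 0,"rz": 0,"grip": 0.025}
  ],
  "newtons": 40
}}

```text
time: 12.65
tool_pos: [0.6369, 0.1103, 0.075]
tcp_rot: [-1.572, 0.001, -3.098]
contact_force: [-0.5, -0.4, -3.1]
grip_width: 0.038
```

```bash

python3 p.py .636 .1105 .075 -177.6 1
```

```text
t 12.65 at [0.6369 0.1103 0.075 ] [-9.0060e+01  7.0000e-02 -1.7749e+02] grip 0.038 F [-0.5 -0.4 -3.1] j [0.12 0.24 1.35 0.   1.55 1.65]
x 0.001 y 0.000 z -0.000 rx 0.1 ry 0.1 rz -0.1
```

>>> {"name": "servo_tool", "arguments": {
  "rows": [
    {"x": 0,"y": -0.015,"z": 0,"rx": 0,"ry": 0,"rz": 0,"grip": 0.025},
    {"x": 0,"y": -0.03,"z": 0,"rx": 0,"ry": 0,"rz": 0,"grip": 0.025},
    {"x": 0,"y": -0.04,"z": 0,"rx": 0,"ry": 0,"rz": 0,"grip": 0.025},
    {"x": 0,"y": -0.045,"z": 0,"rx": 0,"ry": 0,"rz": 0,"grip": 0.025},
    {"x": 0,"y": -0.025,"z": 0,"rx": 0,"ry": 0,"rz": 0,"grip": 0.025},
    {"x": 0,"y": 0,"z": 0,"rx": 0,"ry": 0,"rz": 0,"grip": 0.025}
  ]
}}

```text
time: 13.25
tool_pos: [0.6345, 0.1102, 0.2355]
tcp_rot: [-1.572, -0.006, -3.098]
contact_force: [1.3, 0.3, -2.7]
grip_width: 0.0382
```

```bash

python3 p.py .40 -.34 .24 -173.6 12 | head -4;  python3 - <<'E'
from h import *
c=robot.camera('wrist'); save(c,'w6.png'); np.savez('pics/w6.npz',**c)
E
python3 held.py pics/w6.npz .0187
```

```text
t 13.25 at [0.6345 0.1102 0.2355] [ -90.07   -0.35 -177.48] grip 0.0382 F [ 1.3  0.3 -2.7] j [0.12 0.22 1.09 0.   1.84 1.65]
x 0.021 y -0.000 z 0.037 rx 0.0 ry -0.3 rz 0.0
x 0.021 y -0.000 z 0.037 rx 0.0 ry -0.3 rz 0.0
x 0.022 y -0.000 z 0.036 rx 0.0 ry -0.3 rz 0.0
front edge x at centre -0.0445 (ideal -.0450) slope 0.02 deg; z range -0.0297 0.0299
```

Held at 38.0 mm, centred within 0.5 mm. Carrying it towards the frame, stopping short to view the empty jaws.

>>> {"name": "servo_tool", "arguments": {
  "rows": [
    {"x": 0.021,"y": -0.002,"z": 0.018,"rx": 0,"ry": -0.3,"rz": 0,"grip": 0.025},
    {"x": 0.021,"y": -0.002,"z": 0.036,"rx": 0,"ry": -0.3,"rz": 0,"grip": 0.025},
    {"x": 0.021,"y": -0.002,"z": 0.036,"rx": 0,"ry": -0.3,"rz": 0,"grip": 0.025},
    {"x": 0.021,"y": -0.002,"z": 0.036,"rx": 0,"ry": -0.3,"rz": 0,"grip": 0.025},
    {"x": 0.021,"y": -0.002,"z": 0.036,"rx": 0,"ry": -0.3,"rz": 0,"grip": 0.025},
    {"x": 0.021,"y": -0.002,"z": 0.036,"rx": 0,"ry": -0.3,"rz": 0,"grip": 0.025},
    {"x": 0.021,"y": -0.002,"z": 0.036,"rx": 0,"ry": -0.3,"rz": 0,"grip": 0.025},
    {"x": 0.021,"y": -0.002,"z": 0.036,"rx": 0,"ry": -0.3,"rz": 0,"grip": 0.025},
    {"x": 0.021,"y": -0.002,"z": 0.036,"rx": 0,"ry": -0.3,"rz": 0,"grip": 0.025},
    {"x": 0.021,"y": -0.002,"z": 0.036,"rx": 0,"ry": -0.3,"rz": 0,"grip": 0.025},
    {"x": 0.021,"y": -0.002,"z": 0.036,"rx": 0,"ry": -0.3,"rz": 0,"grip": 0.025},
    {"x": 0,"y": 0,"z": 0,"rx": 0,"ry": 0,"rz": 0,"grip": 0.025}
  ]
}}

```text
time: 14.5
tool_pos: [0.4167, -0.2935, 0.2268]
tcp_rot: [-1.589, -0.048, -3.032]
contact_force: [-0.2, -0.9, -4.2]
grip_width: 0.0377
```

```bash

python3 p.py .40 -.37 .24 -173.6 3
```

```text
t 14.5 at [ 0.4167 -0.2935  0.2268] [ -91.05   -2.74 -173.71] grip 0.0377 F [-0.2 -0.9 -4.2] j [-0.67 -0.11  1.44 -0.02  1.86  0.79]
x 0.009 y -0.004 z 0.025 rx 0.3 ry -0.0 rz 0.9
x 0.008 y -0.004 z 0.025 rx 0.3 ry -0.0 rz 0.9
x 0.008 y -0.004 z 0.025 rx 0.3 ry -0.0 rz 0.9
```

>>> {"name": "servo_tool", "arguments": {
  "rows": [
    {"x": 0.007,"y": -0.01,"z": 0.025,"rx": 0.3,"ry": 0,"rz": 0.9,"grip": 0.025},
    {"x": 0.007,"y": -0.01,"z": 0.025,"rx": 0.3,"ry": 0,"rz": 0.9,"grip": 0.025},
    {"x": 0.006,"y": -0.005,"z": 0.025,"rx": 0.3,"ry": 0,"rz": 0.9,"grip": 0.025},
    {"x": 0,"y": 0,"z": 0,"rx": 0,"ry": 0,"rz": 0,"grip": 0.025},
    {"x": 0,"y": 0,"z": 0,"rx": 0,"ry": 0,"rz": 0,"grip": 0.025}
  ]
}}

```text
time: 15.0
tool_pos: [0.4037, -0.3697, 0.2398]
tcp_rot: [-1.589, -0.009, -3.033]
contact_force: [-0.6, 0.5, -4.7]
grip_width: 0.0375
```

```bash

python3 p.py .4685 -.371 .15 -173.6 3; python3 - <<'E'
from h import *
c=robot.camera('wrist'); save(c,'w7.png'); np.savez('pics/w7.npz',**c)
E
python3 held.py pics/w7.npz .019
```

```text
t 15.0 at [ 0.4037 -0.3697  0.2398] [ -91.02   -0.52 -173.8 ] grip 0.0375 F [-0.6  0.5 -4.7] j [-0.81 -0.03  1.35  0.    1.85  0.66]
x -0.022 y 0.030 z 0.003 rx 0.3 ry -0.1 rz 0.2
x -0.022 y 0.030 z 0.003 rx 0.3 ry -0.1 rz 0.2
x -0.021 y 0.030 z 0.003 rx 0.3 ry -0.1 rz 0.2
front edge x at centre -0.0442 (ideal -.0450) slope -0.45 deg; z range -0.0289 0.0292
```

View pics/w7.png

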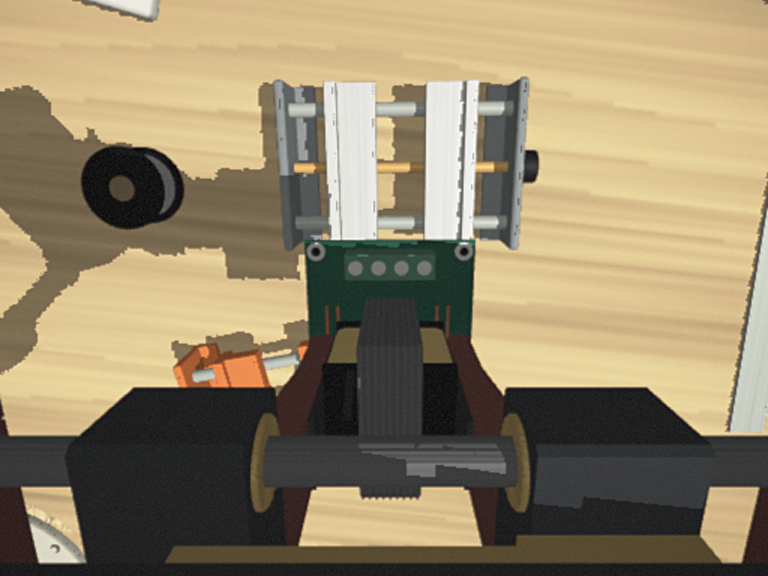

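The empty frame is fully in view: white jaws at columns 323–376 and 425–479, rows 80–240, just clear of the held board. I'll measure the jaws here, plus the left one in the earlier view.

```bash
cat > m3.py <<'E'
from h import *
for f in ['w7','w3']:
    c=dict(np.load(f'pics/{f}.npz')); z=world(c)[...,2]; hsv=cv2.cvtColor(c['frame'],cv2.COLOR_RGB2HSV); H,S,V=[hsv[...,i].astype(int) for i in range(3)]
    def box(u0,v0,u1,v1):
        m=np.zeros(H.shape,bool); m[int(v0/1.5):int(v1/1.5),int(u0/1.5):int(u1/1.5)]=1; return m
    bs=[('L',box(315,70,385,250)),('R',box(418,70,485,250))] if f=='w7' else [('L',box(325,95,380,260)),('R',box(420,95,472,265))]
    w=(z>.035)&(z<.06)&(S<60)&(V>120)
    for n,b in bs:
        m=w&b; print(f,n,rect(c,m,.047), 'z',np.round(np.nanpercentile(z[m],[10,50,90]),4))
    print('frame outline',rect(c,box(260,60,530,265)&(z>.03)&(z<.065)&~((H>55)&(H<95)&(S>70)),.048))
    # inner edges, ends
    for n,b in bs:
        m=w&b; v,u=np.nonzero(m); e=[]
        for r in range(v.min()+8,v.min()+(90 if f=='w7' else 12)):
            q=u[v==r]; e.append([(q.max()+.5 if n=='L' else q.min()-.5),r])
        P=onplane(c,e,.046); a=np.polyfit(P[:,0],P[:,1],1); print(' inner edge',n,'y at x=.4685: %.4f yaw %.2f'%(np.polyval(a,.4685),np.degrees(np.arctan(a[0]))))
E
python3 m3.py
```

```text
w7 L [  0.4672  -0.3324 105.3682  34.9473   6.5516] z [0.045  0.0462 0.051 ]
w7 R [  0.4749  -0.4001 105.6487  34.4226   6.5616] z [0.045  0.0462 0.051 ]
frame outline [  0.468   -0.3684 173.1708 113.7244 -83.6373]
 inner edge L y at x=.4685: -0.3498 yaw 6.35
 inner edge R y at x=.4685: -0.3835 yaw 6.20
w3 L [  0.4639  -0.3332 112.1322  34.1023   6.1711] z [0.0451 0.0464 0.0513]
w3 R [  0.4715  -0.4013 111.4869  33.6093   7.1331] z [0.0452 0.0471 0.0513]
frame outline [  0.4684  -0.3715 179.5195 114.5658 -83.4432]
 inner edge L y at x=.4685: -0.3504 yaw 7.63
 inner edge R y at x=.4685: -0.5679 yaw 75.68
```

Frame centre (.4678, -.3668), yaw 6.4°: both views agree, and the jaw gap measures 33.5 against the expected 34 mm. Target TCP is (.4685, -.3668, .065), yaw -173.6°.

>>> {"name": "servo_tool", "arguments": {
  "rows": [
    {"x": -0.021,"y": 0.01,"z": 0,"rx": 0.4,"ry": -0.1,"rz": 0.3,"grip": 0.025},
    {"x": -0.022,"y": 0.02,"z": 0,"rx": 0.4,"ry": -0.1,"rz": 0.3,"grip": 0.025},
    {"x": -0.021,"y": 0.03,"z": 0,"rx": 0.3,"ry": 0,"rz": 0,"grip": 0.025},
    {"x": 0,"y": 0.02,"z": 0,"rx": 0,"ry": 0,"rz": 0,"grip": 0.025},
    {"x": 0,"y": 0,"z": 0,"rx": 0,"ry": 0,"rz": 0,"grip": 0.025}
  ]
}}

```text
time: 15.55
tool_pos: [0.4707, -0.3548, 0.1535]
tcp_rot: [-1.573, -0.001, -3.024]
contact_force: [-0.7, -0.5, -5.0]
grip_width: 0.0378
```

```bash

python3 p.py .4685 -.3668 .09 -173.6 3
```

```text
t 15.55 at [ 0.4707 -0.3548  0.1535] [-9.0150e+01 -7.0000e-02 -1.7325e+02] grip 0.0378 F [-0.7 -0.5 -5. ] j [-0.7   0.06  1.4   0.    1.68  0.75]
x 0.001 y 0.021 z 0.004 rx 0.0 ry 0.1 rz 0.0
x 0.001 y 0.021 z 0.004 rx 0.0 ry 0.1 rz 0.0
x 0.001 y 0.021 z 0.004 rx 0.0 ry 0.1 rz 0.0
```

>>> {"name": "servo_tool", "arguments": {
  "rows": [
    {"x": 0.002,"y": 0,"z": 0.01,"rx": 0,"ry": 0.3,"rz": 0,"grip": 0.025},
    {"x": 0,"y": 0.015,"z": 0,"rx": 0,"ry": 0,"rz": 0,"grip": 0.025},
    {"x": 0,"y": 0.02,"z": 0,"rx": 0,"ry": 0,"rz": 0,"grip": 0.025},
    {"x": 0,"y": 0.01,"z": 0,"rx": 0,"ry": 0,"rz": 0,"grip": 0.025},
    {"x": 0,"y": 0,"z": 0,"rx": 0,"ry": 0,"rz": 0,"grip": 0.025}
  ]
}}

```text
time: 16.05
tool_pos: [0.4705, -0.3654, 0.1094]
tcp_rot: [-1.57, 0.002, -3.029]
contact_force: [-0.6, 0.3, -4.1]
grip_width: 0.0376
```

```bash

python3 p.py .4685 -.3668 .08 -173.6 2
```

```text
t 16.05 at [ 0.4705 -0.3654  0.1094] [-8.9980e+01  1.0000e-01 -1.7353e+02] grip 0.0376 F [-0.6  0.3 -4.1] j [-0.72  0.09  1.45  0.    1.6   0.74]
x 0.001 y 0.015 z 0.001 rx -0.0 ry 0.0 rz -0.0
x 0.001 y 0.015 z 0.001 rx -0.0 ry 0.0 rz -0.0
```

>>> {"name": "servo_tool", "arguments": {
  "rows": [
    {"x": 0.002,"y": 0.01,"z": 0.001,"rx": 0,"ry": 0,"rz": -0.1,"grip": 0.025},
    {"x": 0,"y": 0.012,"z": 0.001,"rx": 0,"ry": 0,"rz": 0,"grip": 0.025},
    {"x": 0,"y": 0.007,"z": 0,"rx": 0,"ry": 0,"rz": 0,"grip": 0.025},
    {"x": 0,"y": 0,"z": 0,"rx": 0,"ry": 0,"rz": 0,"grip": 0.025}
  ]
}}

```text
time: 16.45
tool_pos: [0.4689, -0.3688, 0.0801]
tcp_rot: [-1.568, 0.002, -3.03]
contact_force: [0.5, 0.3, -3.2]
grip_width: 0.0382
```

```bash

python3 p.py .4685 -.3668 .065 -173.6 2
```

```text
t 16.45 at [ 0.4689 -0.3688  0.0801] [-8.9840e+01  1.1000e-01 -1.7359e+02] grip 0.0382 F [ 0.5  0.3 -3.2] j [-0.72  0.1   1.49 -0.    1.55  0.74]
x 0.000 y 0.008 z -0.001 rx -0.1 ry 0.0 rz -0.1
x 0.000 y 0.008 z -0.001 rx -0.1 ry 0.0 rz -0.1
```

>>> {"name": "servo_tool", "arguments": {
  "rows": [
    {"x": 0.0005,"y": 0.004,"z": -0.002,"rx": -0.2,"ry": 0,"rz": -0.2,"grip": 0.025},
    {"x": 0,"y": 0.004,"z": 0,"rx": 0,"ry": 0,"rz": 0,"grip": 0.025},
    {"x": 0,"y": 0.003,"z": 0,"rx": 0,"ry": 0,"rz": 0,"grip": 0.025},
    {"x": 0,"y": 0,"z": 0,"rx": 0,"ry": 0,"rz": 0,"grip": 0.025}
  ]
}}

```text
time: 16.85
tool_pos: [0.4685, -0.3668, 0.0689]
tcp_rot: [-1.571, -0.001, -3.029]
contact_force: [-0.0, 0.0, -4.1]
grip_width: 0.0379
```

```bash

python3 p.py .4685 -.3668 .065 -173.6 2
```

```text
t 16.85 at [ 0.4685 -0.3668  0.0689] [-9.0030e+01 -6.0000e-02 -1.7358e+02] grip 0.0379 F [-0.   0.  -4.1] j [-0.72  0.11  1.5  -0.    1.53  0.74]
x 0.000 y 0.002 z 0.000 rx 0.0 ry 0.0 rz 0.0
x 0.000 y 0.002 z 0.000 rx 0.0 ry 0.0 rz 0.0
```

Aligned to within noise. The last 4 mm go slowly.

>>> {"name": "servo_tool", "arguments": {
  "rows": [
    {"x": 0,"y": 0.002,"z": 0,"rx": 0,"ry": 0,"rz": 0,"grip": 0.025},
    {"x": 0,"y": 0.0015,"z": 0,"rx": 0,"ry": 0,"rz": 0,"grip": 0.025},
    {"x": 0,"y": 0.001,"z": 0,"rx": 0,"ry": 0,"rz": 0,"grip": 0.025},
    {"x": 0,"y": 0,"z": 0,"rx": 0,"ry": 0,"rz": 0,"grip": 0.025}
  ]
}}

```text
time: 17.25
tool_pos: [0.469, -0.3671, 0.0652]
tcp_rot: [-1.57, 0.0, -3.029]
contact_force: [-0.3, -0.0, -4.0]
grip_width: 0.0374
```

>>> {"name": "servo_tool", "arguments": {
  "rows": [
    {"x": 0.0005,"y": 0.001,"z": 0,"rx": 0,"ry": 0,"rz": 0,"grip": 0.025},
    {"x": 0,"y": 0,"z": 0,"rx": 0,"ry": 0,"rz": 0,"grip": 0.025},
    {"x": 0,"y": 0,"z": 0,"rx": 0,"ry": 0,"rz": 0,"grip": 0.025}
  ]
}}

```text
time: 17.55
tool_pos: [0.4689, -0.3673, 0.0651]
tcp_rot: [-1.569, 0.001, -3.029]
contact_force: [0.2, 0.2, -4.5]
grip_width: 0.0377
```

>>> {"name": "servo_tool", "arguments": {
  "rows": [
    {"x": 0.0,"y": 0.0015,"z": 0,"rx": 0,"ry": 0,"rz": 0,"grip": 0.025}
  ]
}}

```text
time: 17.65
tool_pos: [0.469, -0.3674, 0.065]
tcp_rot: [-1.569, 0.002, -3.029]
contact_force: [-4.2, 4.0, 10.6]
grip_width: 0.038
```

Contact is confirmed (+10 N upward) at the expected height. I'll release and back off.

>>> {"name": "servo_tool", "arguments": {
  "rows": [
    {"x": 0,"y": 0,"z": 0,"rx": 0,"ry": 0,"rz": 0,"grip": 0.042},
    {"x": 0,"y": 0,"z": 0,"rx": 0,"ry": 0,"rz": 0,"grip": 0.055},
    {"x": 0,"y": 0,"z": 0,"rx": 0,"ry": 0,"rz": 0,"grip": 0.055},
    {"x": 0,"y": -0.02,"z": 0,"rx": 0,"ry": 0,"rz": 0,"grip": 0.055},
    {"x": 0,"y": -0.04,"z": 0,"rx": 0,"ry": 0,"rz": 0,"grip": 0.055},
    {"x": 0,"y": -0.05,"z": 0,"rx": 0,"ry": 0,"rz": 0,"grip": 0.055},
    {"x": 0.02,"y": -0.05,"z": 0,"rx": 0,"ry": 0,"rz": 0,"grip": 0.055},
    {"x": 0.03,"y": -0.04,"z": 0,"rx": 0,"ry": 0,"rz": 0,"grip": 0.055},
    {"x": 0.02,"y": 0,"z": 0,"rx": 0,"ry": 0,"rz": 0,"grip": 0.055},
    {"x": 0,"y": 0,"z": 0,"rx": 0,"ry": 0,"rz": 0,"grip": 0.055}
  ]
}}

```text
time: 18.65
tool_pos: [0.3988, -0.3752, 0.2702]
tcp_rot: [-1.565, 0.002, -3.028]
contact_force: [0.2, -0.3, -0.6]
grip_width: 0.055
```

```bash

python3 p.py .55 -.122 .25 -184 8; python3 look.py w8 .046
sed "s/'w7','w3'/'w8'/" m3.py > m4.py; python3 - <<'E'
import cv2;cv2.imwrite('pics/w8c.png',cv2.imread('pics/w8.png')[40:400,200:600])
E
```

```text
t 18.65 at [ 0.3988 -0.3752  0.2702] [-8.9650e+01  1.4000e-01 -1.7349e+02] grip 0.055 F [ 0.2 -0.3 -0.6] j [-0.82 -0.05  1.3  -0.    1.88  0.64]
x -0.022 y 0.002 z -0.029 rx -0.0 ry 1.3 rz -0.0
x -0.022 y 0.002 z -0.030 rx -0.0 ry 1.3 rz -0.0
x -0.021 y 0.002 z -0.030 rx -0.0 ry 1.3 rz -0.0
x -0.020 y 0.002 z -0.031 rx -0.0 ry 1.3 rz -0.0
x -0.020 y 0.002 z -0.031 rx -0.0 ry 1.3 rz -0.0
x -0.019 y 0.002 z -0.032 rx -0.0 ry 1.3 rz -0.0
x -0.018 y 0.002 z -0.032 rx -0.0 ry 1.3 rz -0.0
x -0.017 y 0.003 z -0.032 rx -0.0 ry 1.3 rz -0.0
tall [ 0.468  -0.3672 47.4377 36.8004  6.4482]
board [ 0.468  -0.3674 88.8563 58.5969  6.372 ]
```

View pics/w8c.png

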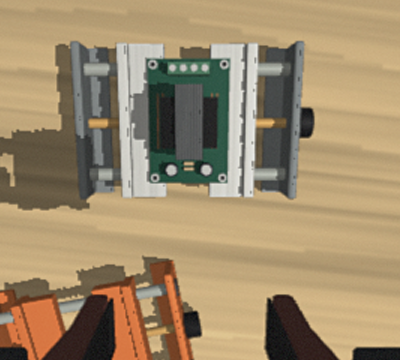

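The transformer lies flat between the lips at (.468, -.367), yaw 6.4°, matching the frame to 0.5 mm. Next is the can on the stage.

>>> {"name": "servo_tool", "arguments": {
  "rows": [
    {"x": -0.021,"y": 0,"z": -0.025,"rx": 0,"ry": 1.3,"rz": 0,"grip": 0.06},
    {"x": -0.021,"y": 0,"z": -0.032,"rx": 0,"ry": 1.3,"rz": 0,"grip": 0.06},
    {"x": -0.02,"y": 0,"z": -0.032,"rx": 0,"ry": 1.3,"rz": 0,"grip": 0.06},
    {"x": -0.02,"y": 0,"z": -0.032,"rx": 0,"ry": 1.3,"rz": 0,"grip": 0.06},
    {"x": -0.019,"y": 0,"z": -0.032,"rx": 0,"ry": 1.3,"rz": 0,"grip": 0.06},
    {"x": -0.018,"y": 0,"z": -0.032,"rx": 0,"ry": 1.3,"rz": 0,"grip": 0.06},
    {"x": -0.018,"y": 0,"z": -0.032,"rx": 0,"ry": 1.3,"rz": 0,"grip": 0.06},
    {"x": -0.016,"y": 0,"z": -0.032,"rx": 0,"ry": 1.3,"rz": 0,"grip": 0.06},
    {"x": 0,"y": 0,"z": 0,"rx": 0,"ry": 0,"rz": 0,"grip": 0.06}
  ]
}}

```text
time: 19.6
tool_pos: [0.5551, -0.1069, 0.2558]
tcp_rot: [-1.574, -0.009, 3.067]
contact_force: [-0.4, -0.6, 0.2]
grip_width: 0.0599
```

```bash

python3 look.py w9 .02; python3 p.py .631 -.1245 .15 -186 4; cat > m5.py <<'E'
from h import *
c=dict(np.load('pics/w9.npz')); z=world(c)[...,2]; hsv=cv2.cvtColor(c['frame'],cv2.COLOR_RGB2HSV); H,S,V=[hsv[...,i].astype(int) for i in range(3)]
g=(H>55)&(H<95)&(S>60); m0=np.zeros(z.shape,bool); m0[:220]=1
W=world(c); m0&=(abs(W[...,0]-.63)<.08)&(abs(W[...,1]+.123)<.075)
print('insert',rect(c,m0&(z<.035)&((S<40)&(V<150)|g),.02)); print('board',rect(c,m0&g&(z<.035),.0236))
E
python3 m5.py
```

```text
tall [7.26500e-01 8.33000e-02 8.94510e+01 1.52771e+01 8.88397e+01]
board [ 0.6316 -0.1253 89.4057 59.3761 -5.9939]
t 19.65 at [ 0.5543 -0.1086  0.2556] [-90.1   -0.57 175.71] grip 0.0601 F [ 0.3 -0.5 -0.9] j [-0.25  0.01  1.27 -0.    1.87  1.39]
x -0.020 y 0.026 z 0.003 rx 0.0 ry 0.4 rz 0.1
x -0.020 y 0.026 z 0.002 rx 0.0 ry 0.4 rz 0.1
x -0.020 y 0.026 z 0.002 rx 0.0 ry 0.4 rz 0.1
x -0.020 y 0.026 z 0.002 rx 0.0 ry 0.4 rz 0.1
insert [  0.6267  -0.1235 115.7023  86.0215  -9.2836]
board [ 0.6316 -0.1253 89.509  59.3954 -5.9939]
```

View pics/w9.png

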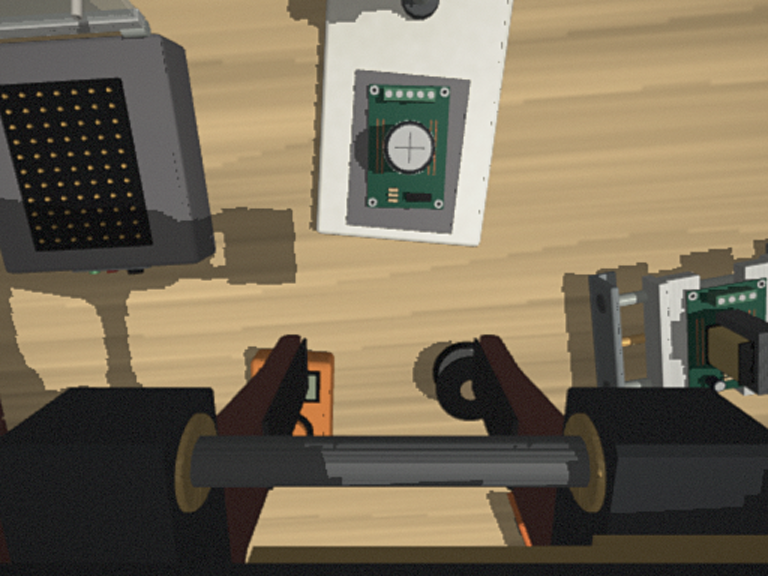

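The stage insert is at (.6267, -.1233), yaw -9.3°, repeating the first value to 0.5 mm. The can board is at (.6316, -.1253), yaw -6.0°, and the transformer still lies square in the frame at right. The wrist camera would come close to the pillar, so I turn the tool half round (joint 6 allows it). The camera then points back towards the robot.

>>> {"name": "servo_tool", "arguments": {
  "rows": [
    {"x": 0,"y": 0,"z": 0,"rx": 0,"ry": -8.5,"rz": 0,"grip": 0.055},
    {"x": 0,"y": 0,"z": 0,"rx": 0,"ry": -8.5,"rz": 0,"grip": 0.055},
    {"x": 0,"y": 0,"z": 0,"rx": 0,"ry": -8.5,"rz": 0,"grip": 0.055},
    {"x": 0,"y": 0,"z": 0,"rx": 0,"ry": -8.5,"rz": 0,"grip": 0.055},
    {"x": 0,"y": 0,"z": 0,"rx": 0,"ry": -8.5,"rz": 0,"grip": 0.055},
    {"x": 0,"y": 0,"z": 0,"rx": 0,"ry": -8.5,"rz": 0,"grip": 0.055},
    {"x": 0,"y": 0,"z": 0,"rx": 0,"ry": -8.5,"rz": 0,"grip": 0.055},
    {"x": 0,"y": 0,"z": 0,"rx": 0,"ry": -8.5,"rz": 0,"grip": 0.055},
    {"x": 0,"y": 0,"z": 0,"rx": 0,"ry": -8.5,"rz": 0,"grip": 0.055},
    {"x": 0,"y": 0,"z": 0,"rx": 0,"ry": -8.5,"rz": 0,"grip": 0.055},
    {"x": 0,"y": 0,"z": 0,"rx": 0,"ry": -8.5,"rz": 0,"grip": 0.055}
  ]
}}

```text
time: 20.75
tool_pos: [0.5517, -0.1175, 0.245]
tcp_rot: [-1.596, 0.002, -1.566]
contact_force: [-0.9, -0.1, -0.6]
grip_width: 0.055
```

>>> {"name": "servo_tool", "arguments": {
  "rows": [
    {"x": 0,"y": 0,"z": 0,"rx": 0,"ry": -8.5,"rz": 0,"grip": 0.055},
    {"x": 0,"y": 0,"z": 0,"rx": 0,"ry": -8.5,"rz": 0,"grip": 0.055},
    {"x": 0,"y": 0,"z": 0,"rx": 0,"ry": -8.5,"rz": 0,"grip": 0.055},
    {"x": 0,"y": 0,"z": 0,"rx": 0,"ry": -8.5,"rz": 0,"grip": 0.055},
    {"x": 0,"y": 0,"z": 0,"rx": 0,"ry": -8.5,"rz": 0,"grip": 0.055},
    {"x": 0,"y": 0,"z": 0,"rx": 0,"ry": -8.5,"rz": 0,"grip": 0.055},
    {"x": 0,"y": 0,"z": 0,"rx": 0,"ry": -8.5,"rz": 0,"grip": 0.055},
    {"x": 0,"y": 0,"z": 0,"rx": 0,"ry": -8.5,"rz": 0,"grip": 0.055},
    {"x": 0,"y": 0,"z": 0,"rx": 0,"ry": -8.5,"rz": 0,"grip": 0.055},
    {"x": 0,"y": 0,"z": 0,"rx": 0,"ry": -7,"rz": 0,"grip": 0.055},
    {"x": 0,"y": 0,"z": 0,"rx": 0,"ry": 0,"rz": 0,"grip": 0.055}
  ]
}}

```text
time: 21.85
tool_pos: [0.5478, -0.1291, 0.2354]
tcp_rot: [-1.572, 0.039, -0.089]
contact_force: [-0.4, 0.2, -0.4]
grip_width: 0.055
```

```bash

python3 p.py .6316 -.1253 .13 -6.0 4
```

```text
t 21.85 at [ 0.5478 -0.1291  0.2354] [-90.05   2.22  -5.07] grip 0.055 F [-0.4  0.2 -0.4] j [-0.29  0.03  1.3  -0.01  1.86 -1.77]
x 0.022 y 0.026 z 0.003 rx 0.0 ry 0.2 rz -0.6
x 0.022 y 0.026 z 0.003 rx 0.0 ry 0.2 rz -0.6
x 0.021 y 0.026 z 0.003 rx 0.0 ry 0.2 rz -0.6
x 0.021 y 0.026 z 0.003 rx 0.0 ry 0.2 rz -0.6
```

>>> {"name": "servo_tool", "arguments": {
  "rows": [
    {"x": 0.022,"y": 0.01,"z": 0.004,"rx": 0,"ry": 0.3,"rz": -0.8,"grip": 0.055},
    {"x": 0.022,"y": 0.02,"z": 0.003,"rx": 0,"ry": 0.3,"rz": -0.8,"grip": 0.055},
    {"x": 0.022,"y": 0.02,"z": 0.003,"rx": 0,"ry": 0.3,"rz": -0.6,"grip": 0.055},
    {"x": 0.021,"y": 0.02,"z": 0.003,"rx": 0,"ry": 0,"rz": 0,"grip": 0.055},
    {"x": 0,"y": 0,"z": 0,"rx": 0,"ry": 0,"rz": 0,"grip": 0.055}
  ]
}}

```text
time: 22.35
tool_pos: [0.6364, -0.1292, 0.1605]
tcp_rot: [-1.574, -0.001, -0.127]
contact_force: [-1.0, 0.5, -0.2]
grip_width: 0.0549
```

```bash

python3 p.py .6316 -.1253 .1 -6.0 2
```

```text
t 22.35 at [ 0.6364 -0.1292  0.1605] [-9.016e+01 -4.000e-02 -7.280e+00] grip 0.0549 F [-1.   0.5 -0.2] j [-0.25  0.22  1.22 -0.    1.7  -1.7 ]
x -0.003 y 0.030 z 0.002 rx 0.1 ry -0.6 rz 0.0
x -0.003 y 0.030 z 0.002 rx 0.1 ry -0.6 rz 0.0
```

>>> {"name": "servo_tool", "arguments": {
  "rows": [
    {"x": -0.005,"y": 0.01,"z": 0.004,"rx": 0.1,"ry": -1.2,"rz": 0,"grip": 0.055},
    {"x": 0,"y": 0.02,"z": 0,"rx": 0,"ry": 0,"rz": 0,"grip": 0.055},
    {"x": 0,"y": 0.02,"z": 0,"rx": 0,"ry": 0,"rz": 0,"grip": 0.055},
    {"x": 0,"y": 0.01,"z": 0,"rx": 0,"ry": 0,"rz": 0,"grip": 0.055},
    {"x": 0,"y": 0,"z": 0,"rx": 0,"ry": 0,"rz": 0,"grip": 0.055}
  ]
}}

```text
time: 22.85
tool_pos: [0.6296, -0.1274, 0.1017]
tcp_rot: [-1.573, -0.001, -0.119]
contact_force: [-0.2, -0.0, 0.3]
grip_width: 0.0545
```

```bash

python3 p.py .6316 -.1253 .06 -6.0 2
```

```text
t 22.85 at [ 0.6296 -0.1274  0.1017] [-9.013e+01 -4.000e-02 -6.800e+00] grip 0.0545 F [-0.2 -0.   0.3] j [-0.25  0.22  1.33 -0.    1.6  -1.7 ]
x 0.001 y 0.021 z 0.001 rx 0.1 ry -0.4 rz 0.0
x 0.001 y 0.021 z 0.001 rx 0.1 ry -0.4 rz 0.0
```

>>> {"name": "servo_tool", "arguments": {
  "rows": [
    {"x": 0.002,"y": 0.01,"z": 0.002,"rx": 0.1,"ry": -0.8,"rz": 0,"grip": 0.055},
    {"x": 0,"y": 0.02,"z": 0,"rx": 0,"ry": 0,"rz": 0,"grip": 0.055},
    {"x": 0,"y": 0.018,"z": 0,"rx": 0,"ry": 0,"rz": 0,"grip": 0.055},
    {"x": 0,"y": 0.005,"z": 0,"rx": 0,"ry": 0,"rz": 0,"grip": 0.055},
    {"x": 0,"y": 0,"z": 0,"rx": 0,"ry": 0,"rz": 0,"grip": 0.055}
  ]
}}

```text
time: 23.35
tool_pos: [0.6343, -0.1268, 0.0527]
tcp_rot: [-1.572, -0.009, -0.105]
contact_force: [-0.1, 0.7, 0.1]
grip_width: 0.0548
```

```bash

python3 p.py .6316 -.1253 .039 -6.0 1
```

```text
t 23.35 at [ 0.6343 -0.1268  0.0527] [-90.09  -0.52  -6.02] grip 0.0548 F [-0.1  0.7  0.1] j [-0.25  0.25  1.38 -0.    1.51 -1.72]
x -0.003 y 0.014 z 0.001 rx 0.1 ry -0.0 rz 0.5
```

>>> {"name": "servo_tool", "arguments": {
  "rows": [
    {"x": -0.003,"y": 0.005,"z": 0.0015,"rx": 0.1,"ry": 0,"rz": 0.6,"grip": 0.055},
    {"x": 0,"y": 0.007,"z": 0,"rx": 0,"ry": 0,"rz": 0,"grip": 0.055},
    {"x": 0,"y": 0.001,"z": 0,"rx": 0,"ry": 0,"rz": 0,"grip": 0.055},
    {"x": 0,"y": 0,"z": 0,"rx": 0,"ry": 0,"rz": 0,"grip": 0.055}
  ]
}}

```text
time: 23.75
tool_pos: [0.6329, -0.1251, 0.042]
tcp_rot: [-1.571, -0.002, -0.105]
contact_force: [0.3, 0.2, -0.0]
grip_width: 0.0546
```

```bash

python3 p.py .6316 -.1253 .039 -6.0 1
```

```text
t 23.75 at [ 0.6329 -0.1251  0.042 ] [-90.02  -0.13  -6.01] grip 0.0546 F [ 0.3  0.2 -0. ] j [-0.25  0.25  1.39  0.    1.5  -1.71]
x -0.001 y 0.003 z -0.000 rx 0.0 ry -0.0 rz 0.1
```

>>> {"name": "servo_tool", "arguments": {
  "rows": [
    {"x": -0.0015,"y": 0.003,"z": 0,"rx": 0,"ry": 0,"rz": 0.1,"grip": 0.055},
    {"x": 0,"y": 0,"z": 0,"rx": 0,"ry": 0,"rz": 0,"grip": 0.045},
    {"x": 0,"y": 0,"z": 0,"rx": 0,"ry": 0,"rz": 0,"grip": 0.025},
    {"x": 0,"y": 0,"z": 0,"rx": 0,"ry": 0,"rz": 0,"grip": 0.025},
    {"x": 0,"y": 0,"z": 0,"rx": 0,"ry": 0,"rz": 0,"grip": 0.025},
    {"x": 0,"y": 0,"z": 0,"rx": 0,"ry": 0,"rz": 0,"grip": 0.025}
  ],
  "newtons": 30
}}

```text
time: 24.35
tool_pos: [0.6316, -0.1251, 0.0396]
tcp_rot: [-1.571, -0.002, -0.105]
contact_force: [0.4, 0.2, 0.4]
grip_width: 0.0346
```

```bash

python3 p.py .6316 -.1253 .039 -6.0 1
```

```text
t 24.35 at [ 0.6316 -0.1251  0.0396] [-9.003e+01 -9.000e-02 -6.010e+00] grip 0.0346 F [0.4 0.2 0.4] j [-0.25  0.25  1.4  -0.    1.49 -1.71]
x 0.000 y 0.001 z -0.000 rx 0.0 ry -0.0 rz 0.1
```

>>> {"name": "servo_tool", "arguments": {
  "rows": [
    {"x": 0,"y": -0.015,"z": 0,"rx": 0,"ry": 0,"rz": 0,"grip": 0.025},
    {"x": 0,"y": -0.03,"z": 0,"rx": 0,"ry": 0,"rz": 0,"grip": 0.025},
    {"x": 0,"y": -0.04,"z": 0,"rx": 0,"ry": 0,"rz": 0,"grip": 0.025},
    {"x": 0,"y": -0.045,"z": 0,"rx": 0,"ry": 0,"rz": 0,"grip": 0.025},
    {"x": 0,"y": -0.035,"z": 0,"rx": 0,"ry": 0,"rz": 0,"grip": 0.025},
    {"x": 0,"y": 0,"z": 0,"rx": 0,"ry": 0,"rz": 0,"grip": 0.025}
  ]
}}

```text
time: 24.95
tool_pos: [0.6295, -0.1245, 0.2121]
tcp_rot: [-1.571, 0.003, -0.105]
contact_force: [0.3, 0.4, -0.2]
grip_width: 0.0349
```

```bash

python3 p.py .634 .1125 .2 -1.5 7;  python3 - <<'E'
from h import *
c=robot.camera('wrist'); save(c,'w10.png'); np.savez('pics/w10.npz',**c)
E
python3 held.py pics/w10.npz .0195
```

```text
t 24.95 at [ 0.6295 -0.1245  0.2121] [-89.99   0.19  -6.01] grip 0.0349 F [ 0.3  0.4 -0.2] j [-0.25  0.2   1.14 -0.    1.8  -1.71]
x -0.003 y 0.002 z 0.034 rx -0.0 ry -0.6 rz -0.0
x -0.003 y 0.002 z 0.034 rx -0.0 ry -0.6 rz -0.0
x -0.002 y 0.002 z 0.034 rx -0.0 ry -0.6 rz -0.0
x -0.002 y 0.002 z 0.034 rx -0.0 ry -0.6 rz -0.0
x -0.001 y 0.002 z 0.034 rx -0.0 ry -0.6 rz -0.0
x -0.001 y 0.002 z 0.034 rx -0.0 ry -0.6 rz -0.0
x -0.001 y 0.002 z 0.034 rx -0.0 ry -0.6 rz -0.0
front edge x at centre -0.0440 (ideal -.0450) slope -0.13 deg; z range -0.0302 0.0291
```

View pics/w10.png

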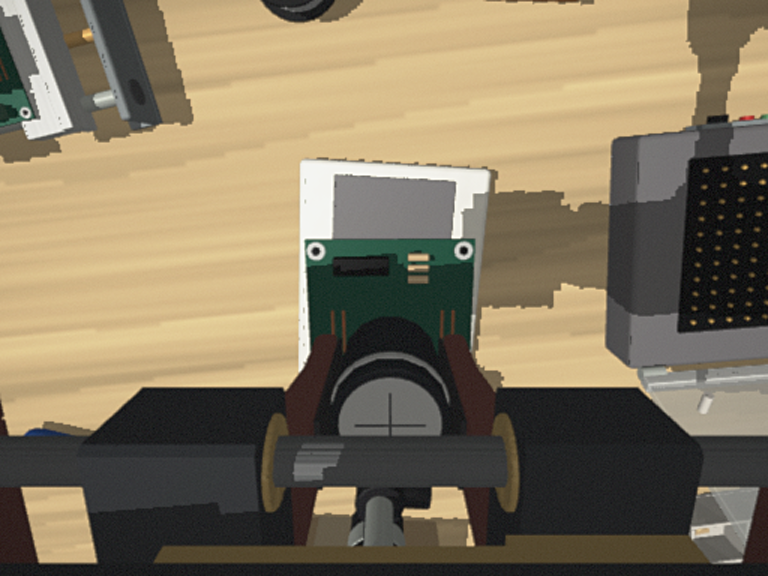

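The can is held at 35 mm, centred within 1 mm, and the empty stage is behind it at rows 160–370. The tester bed is visible at (720,240). I'll check the bed from the saved w5 and w9 views using the pins and edges.

```bash
cat > m6.py <<'E'
from h import *
for f in ['w5','w9','w10']:
    c=dict(np.load(f'pics/{f}.npz')); W=world(c); z=W[...,2]; hsv=cv2.cvtColor(c['frame'],cv2.COLOR_RGB2HSV); H,S,V=[hsv[...,i].astype(int) for i in range(3)]
    g=(H>55)&(H<95)&(S>60)
    roi=(abs(W[...,0]-.635)<.066)&(abs(W[...,1]-.1125)<.055)&(z>.04)
    pin=roi&(S>110)&(H>10)&(H<30)&(z<.075)
    print(f,'bed',rect(c,roi&(((V<60)|g)|pin),.054))
    n,l,st,ce=cv2.connectedComponentsWithStats(pin.astype(np.uint8))
    P=onplane(c,ce[1:],.056)[:,:2]
    print(n-1,'pins; bbox rect',[np.round(q,4) for q in cv2.minAreaRect(P.astype(np.float32)*1000)])
E
python3 m6.py
```

```text
w5 bed [ 3.793000e-01  1.142000e-01  7.049448e+02  2.335824e+02 -8.978740e+01]
41 pins; bbox rect [array([635.0403, 112.4944]), array([ 72.5846, 100.1546]), np.float64(88.9933)]
w9 bed [6.316000e-01 1.102000e-01 1.242335e+02 1.098931e+02 1.150000e-02]
80 pins; bbox rect [array([635.3268, 112.1768]), array([ 72.2109, 100.1633]), np.float64(88.9227)]
w10 bed [6.344000e-01 9.390000e-02 1.185161e+02 5.952740e+01 2.814300e+00]
53 pins; bbox rect [array([635.0873,  95.0938]), array([104.3756,  48.2608]), np.float64(5.0522)]
```

The pins from two views agree: bed centre (.6352, .1123), yaw -1.0°. Target TCP is (.6342, .1126, .0756), yaw -1.0°.

>>> {"name": "servo_tool", "arguments": {
  "rows": [
    {"x": -0.002,"y": 0,"z": 0.02,"rx": 0,"ry": -0.7,"rz": 0,"grip": 0.025},
    {"x": -0.002,"y": 0,"z": 0.035,"rx": 0,"ry": -0.7,"rz": 0,"grip": 0.025},
    {"x": -0.002,"y": 0,"z": 0.035,"rx": 0,"ry": -0.7,"rz": 0,"grip": 0.025},
    {"x": -0.002,"y": 0,"z": 0.035,"rx": 0,"ry": -0.7,"rz": 0,"grip": 0.025},
    {"x": -0.001,"y": 0,"z": 0.035,"rx": 0,"ry": -0.7,"rz": 0,"grip": 0.025},
    {"x": -0.001,"y": 0,"z": 0.035,"rx": 0,"ry": -0.7,"rz": 0,"grip": 0.025},
    {"x": -0.001,"y": 0,"z": 0.03,"rx": 0,"ry": -0.7,"rz": 0,"grip": 0.025},
    {"x": 0,"y": 0,"z": 0.02,"rx": 0,"ry": 0,"rz": 0,"grip": 0.025},
    {"x": 0,"y": 0,"z": 0,"rx": 0,"ry": 0,"rz": 0,"grip": 0.025}
  ]
}}

```text
time: 25.9
tool_pos: [0.627, 0.1286, 0.1875]
tcp_rot: [-1.571, 0.036, -0.019]
contact_force: [0.0, 0.1, -1.6]
grip_width: 0.0346
```

```bash

python3 p.py .6342 .1126 .15 -1.0 2
```

```text
t 25.9 at [0.627  0.1286 0.1875] [-90.01   2.08  -1.12] grip 0.0346 F [ 0.   0.1 -1.6] j [ 0.15  0.23  1.16  0.01  1.79 -1.4 ]
x 0.004 y 0.019 z -0.008 rx 0.0 ry -0.1 rz -1.0
x 0.004 y 0.019 z -0.008 rx 0.0 ry -0.1 rz -1.0
```

>>> {"name": "servo_tool", "arguments": {
  "rows": [
    {"x": 0.004,"y": 0,"z": -0.008,"rx": 0,"ry": 0,"rz": -1.2,"grip": 0.025},
    {"x": 0.003,"y": 0.01,"z": -0.007,"rx": 0,"ry": 0,"rz": -1.1,"grip": 0.025},
    {"x": 0,"y": 0.02,"z": 0,"rx": 0,"ry": 0,"rz": 0,"grip": 0.025},
    {"x": 0,"y": 0.02,"z": 0,"rx": 0,"ry": 0,"rz": 0,"grip": 0.025},
    {"x": 0,"y": 0.01,"z": 0,"rx": 0,"ry": 0,"rz": 0,"grip": 0.025},
    {"x": 0,"y": 0,"z": 0,"rx": 0,"ry": 0,"rz": 0,"grip": 0.025}
  ]
}}

```text
time: 26.5
tool_pos: [0.6327, 0.1041, 0.1189]
tcp_rot: [-1.576, -0.002, -0.025]
contact_force: [-0.8, 1.3, -2.2]
grip_width: 0.0346
```

```bash

python3 p.py .6342 .1126 .09 -1.0 2
```

```text
t 26.5 at [0.6327 0.1041 0.1189] [-9.03e+01 -9.00e-02 -1.42e+00] grip 0.0346 F [-0.8  1.3 -2.2] j [ 0.11  0.21  1.3  -0.01  1.63 -1.43]
x 0.001 y 0.014 z 0.004 rx 0.2 ry -0.2 rz 0.0
x 0.001 y 0.014 z 0.004 rx 0.2 ry -0.2 rz 0.0
```

>>> {"name": "servo_tool", "arguments": {
  "rows": [
    {"x": 0.001,"y": 0.008,"z": 0.006,"rx": 0.2,"ry": -0.3,"rz": 0,"grip": 0.025},
    {"x": 0,"y": 0.012,"z": 0.001,"rx": 0,"ry": 0,"rz": 0,"grip": 0.025},
    {"x": 0,"y": 0.008,"z": 0,"rx": 0,"ry": 0,"rz": 0,"grip": 0.025},
    {"x": 0,"y": 0,"z": 0,"rx": 0,"ry": 0,"rz": 0,"grip": 0.025}
  ]
}}

```text
time: 26.9
tool_pos: [0.635, 0.1102, 0.0903]
tcp_rot: [-1.572, -0.004, -0.021]
contact_force: [-0.1, 0.6, -2.1]
grip_width: 0.0345
```

```bash

python3 p.py .6342 .1126 .082 -1.0 1
```

```text
t 26.9 at [0.635  0.1102 0.0903] [-90.08  -0.24  -1.18] grip 0.0345 F [-0.1  0.6 -2.1] j [ 0.12  0.22  1.34 -0.    1.58 -1.43]
x -0.001 y 0.008 z 0.002 rx 0.1 ry -0.2 rz 0.2
```

>>> {"name": "servo_tool", "arguments": {
  "rows": [
    {"x": -0.001,"y": 0.004,"z": 0.002,"rx": 0.1,"ry": -0.2,"rz": 0.3,"grip": 0.025},
    {"x": 0,"y": 0.004,"z": 0,"rx": 0,"ry": 0,"rz": 0,"grip": 0.025},
    {"x": 0,"y": 0.002,"z": 0,"rx": 0,"ry": 0,"rz": 0,"grip": 0.025},
    {"x": 0,"y": 0,"z": 0,"rx": 0,"ry": 0,"rz": 0,"grip": 0.025}
  ]
}}

```text
time: 27.3
tool_pos: [0.6344, 0.1129, 0.0803]
tcp_rot: [-1.57, -0.0, -0.016]
contact_force: [-0.5, 0.2, -2.2]
grip_width: 0.0347
```

```bash

python3 p.py .6342 .1126 .0756 -1.0 1
```

```text
t 27.3 at [0.6344 0.1129 0.0803] [-89.97  -0.    -0.91] grip 0.0347 F [-0.5  0.2 -2.2] j [ 0.12  0.23  1.35  0.    1.56 -1.43]
x -0.000 y 0.005 z -0.000 rx -0.0 ry 0.1 rz 0.0
```

>>> {"name": "servo_tool", "arguments": {
  "rows": [
    {"x": 0,"y": 0.002,"z": 0,"rx": 0,"ry": 0,"rz": 0,"grip": 0.025},
    {"x": 0,"y": 0.0015,"z": 0,"rx": 0,"ry": 0,"rz": 0,"grip": 0.025},
    {"x": 0,"y": 0.0015,"z": 0,"rx": 0,"ry": 0,"rz": 0,"grip": 0.025},
    {"x": 0,"y": 0,"z": 0,"rx": 0,"ry": 0,"rz": 0,"grip": 0.025}
  ]
}}

```text
time: 27.7
tool_pos: [0.6348, 0.1129, 0.0758]
tcp_rot: [-1.57, -0.001, -0.016]
contact_force: [0.1, 0.3, -2.2]
grip_width: 0.0348
```

```bash

python3 p.py .6342 .1126 .0756 -1.0 1
```

```text
t 27.7 at [0.6348 0.1129 0.0758] [-8.996e+01 -8.000e-02 -9.100e-01] grip 0.0348 F [ 0.1  0.3 -2.2] j [ 0.12  0.23  1.35  0.    1.55 -1.43]
x -0.001 y 0.000 z -0.000 rx -0.0 ry 0.1 rz 0.1
```

>>> {"name": "servo_tool", "arguments": {
  "rows": [
    {"x": -0.0005,"y": 0.001,"z": 0,"rx": 0,"ry": 0,"rz": 0,"grip": 0.025}
  ]
}}

```text
time: 27.8
tool_pos: [0.6348, 0.1129, 0.0755]
tcp_rot: [-1.57, -0.003, -0.016]
contact_force: [-0.2, -0.4, 4.4]
grip_width: 0.0345
```

Contact (about +6 N change). I'll release, rise, and look.

>>> {"name": "servo_tool", "arguments": {
  "rows": [
    {"x": 0,"y": 0,"z": 0,"rx": 0,"ry": 0,"rz": 0,"grip": 0.04},
    {"x": 0,"y": 0,"z": 0,"rx": 0,"ry": 0,"rz": 0,"grip": 0.055},
    {"x": 0,"y": 0,"z": 0,"rx": 0,"ry": 0,"rz": 0,"grip": 0.055},
    {"x": 0,"y": -0.02,"z": 0,"rx": 0,"ry": 0,"rz": 0,"grip": 0.055},
    {"x": 0,"y": -0.04,"z": 0,"rx": 0,"ry": 0,"rz": 0,"grip": 0.055},
    {"x": 0,"y": -0.05,"z": 0,"rx": 0,"ry": 0,"rz": 0,"grip": 0.055},
    {"x": 0,"y": -0.05,"z": 0,"rx": 0,"ry": 0,"rz": 0,"grip": 0.055},
    {"x": 0,"y": -0.02,"z": 0,"rx": 0,"ry": 0,"rz": 0,"grip": 0.055},
    {"x": 0,"y": 0,"z": 0,"rx": 0,"ry": 0,"rz": 0,"grip": 0.055}
  ]
}}

```text
time: 28.7
tool_pos: [0.633, 0.1126, 0.2603]
tcp_rot: [-1.57, 0.001, -0.016]
contact_force: [-0.3, -0.5, 0.9]
grip_width: 0.0552
```

```bash

python3 p.py .545 .34 .25 8 8
```

```text
t 28.7 at [0.633  0.1126 0.2603] [-8.997e+01  6.000e-02 -9.200e-01] grip 0.0552 F [-0.3 -0.5  0.9] j [ 0.12  0.22  1.04  0.    1.88 -1.43]
x -0.011 y 0.001 z 0.028 rx -0.0 ry -1.1 rz -0.0
x -0.011 y 0.001 z 0.028 rx -0.0 ry -1.1 rz -0.0
x -0.010 y 0.001 z 0.029 rx -0.0 ry -1.1 rz -0.0
x -0.010 y 0.001 z 0.029 rx -0.0 ry -1.1 rz -0.0
x -0.009 y 0.001 z 0.029 rx -0.0 ry -1.1 rz -0.0
x -0.009 y 0.001 z 0.029 rx -0.0 ry -1.1 rz -0.0
x -0.008 y 0.001 z 0.029 rx -0.0 ry -1.1 rz -0.0
x -0.008 y 0.001 z 0.030 rx -0.0 ry -1.1 rz -0.0
```

>>> {"name": "servo_tool", "arguments": {
  "rows": [
    {"x": -0.01,"y": 0,"z": 0.02,"rx": 0,"ry": -1.1,"rz": 0,"grip": 0.055},
    {"x": -0.01,"y": 0,"z": 0.029,"rx": 0,"ry": -1.1,"rz": 0,"grip": 0.055},
    {"x": -0.01,"y": 0,"z": 0.029,"rx": 0,"ry": -1.1,"rz": 0,"grip": 0.055},
    {"x": -0.01,"y": 0,"z": 0.029,"rx": 0,"ry": -1.1,"rz": 0,"grip": 0.055},
    {"x": -0.009,"y": 0,"z": 0.029,"rx": 0,"ry": -1.1,"rz": 0,"grip": 0.055},
    {"x": -0.008,"y": 0,"z": 0.029,"rx": 0,"ry": -1.1,"rz": 0,"grip": 0.055},
    {"x": -0.008,"y": 0,"z": 0.029,"rx": 0,"ry": -1.1,"rz": 0,"grip": 0.055},
    {"x": -0.008,"y": 0,"z": 0.028,"rx": 0,"ry": -1.1,"rz": 0,"grip": 0.055},
    {"x": 0,"y": 0,"z": 0,"rx": 0,"ry": 0,"rz": 0,"grip": 0.055}
  ]
}}

```text
time: 29.6
tool_pos: [0.5432, 0.3363, 0.2424]
tcp_rot: [-1.575, 0.019, 0.14]
contact_force: [1.3, -0.1, 0.0]
grip_width: 0.0549
```

```bash

python3 look.py w11 .015; python3 p.py .4675 .347 .12 8.2 4; cat > m7.py <<'E'
from h import *
c=robot.camera('top'); np.savez('pics/top2.npz',**c); save(c,'top2.png'); c=dict(np.load('pics/top2.npz'))
W=world(c); z=W[...,2]; hsv=cv2.cvtColor(c['frame'],cv2.COLOR_RGB2HSV); H,S,V=[hsv[...,i].astype(int) for i in range(3)]; g=(H>55)&(H<95)&(S>70)
roi=(abs(W[...,0]-.635)<.066)&(abs(W[...,1]-.112)<.055)
print('tester: board',rect(c,roi&g,.0596),'can',rect(c,roi&(z>.095)&(z<.115),.106))
E
python3 m7.py
```

```text
tall [  0.6043   0.1152  63.391   42.3664 -86.4149]
board [ 0.4668  0.3471 88.0938 58.6343  8.7969]
t 29.65 at [0.5439 0.3347 0.242 ] [-90.32   1.11   7.92] grip 0.0551 F [ 0.1  0.4 -1. ] j [ 0.5   0.22  1.08  0.    1.87 -1.21]
x -0.018 y 0.031 z 0.006 rx 0.1 ry -0.1 rz -0.3
x -0.018 y 0.031 z 0.006 rx 0.1 ry -0.1 rz -0.3
x -0.018 y 0.031 z 0.006 rx 0.1 ry -0.1 rz -0.3
x -0.018 y 0.031 z 0.006 rx 0.1 ry -0.1 rz -0.3
tester: board [ 0.6334  0.1129 85.6959 58.6422 -0.4875] can [ 0.6317  0.1127 34.33   34.0515 -0.6329]
```

View pics/w11.png

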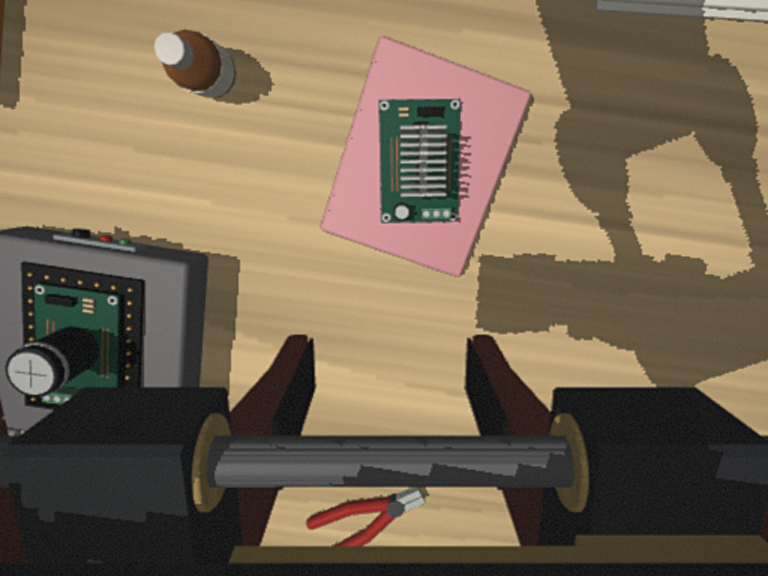

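The amplifier lies flat mid-pad at (420,160), the filter sits on the pins at (80,330), and the flux is untouched at (190,60). The top camera has the filter within about 1 mm of the bed centre. Now I pick up the amplifier.

>>> {"name": "servo_tool", "arguments": {
  "rows": [
    {"x": -0.019,"y": 0.015,"z": 0.006,"rx": 0.1,"ry": -0.1,"rz": -0.4,"grip": 0.05},
    {"x": -0.019,"y": 0.025,"z": 0.006,"rx": 0.1,"ry": -0.1,"rz": -0.4,"grip": 0.05},
    {"x": -0.019,"y": 0.025,"z": 0.006,"rx": 0.1,"ry": -0.1,"rz": -0.3,"grip": 0.05},
    {"x": -0.018,"y": 0.025,"z": 0.006,"rx": 0,"ry": 0,"rz": 0,"grip": 0.05},
    {"x": 0,"y": 0,"z": 0,"rx": 0,"ry": 0,"rz": 0,"grip": 0.05}
  ]
}}

```text
time: 30.2
tool_pos: [0.4674, 0.3394, 0.1458]
tcp_rot: [-1.576, 0.0, 0.131]
contact_force: [0.3, 0.1, -0.6]
grip_width: 0.0502
```

```bash

python3 p.py .4672 .347 .085 8.3 2
```

```text
t 30.2 at [0.4674 0.3394 0.1458] [-9.027e+01  2.000e-02  7.520e+00] grip 0.0502 F [ 0.3  0.1 -0.6] j [ 0.57  0.03  1.45 -0.    1.66 -1.13]
x 0.000 y 0.030 z 0.004 rx 0.1 ry -0.4 rz -0.0
x 0.000 y 0.030 z 0.004 rx 0.1 ry -0.4 rz -0.0
```

>>> {"name": "servo_tool", "arguments": {
  "rows": [
    {"x": 0.001,"y": 0.01,"z": 0.007,"rx": 0.2,"ry": -0.8,"rz": 0,"grip": 0.05},
    {"x": 0,"y": 0.02,"z": 0,"rx": 0,"ry": 0,"rz": 0,"grip": 0.05},
    {"x": 0,"y": 0.02,"z": 0,"rx": 0,"ry": 0,"rz": 0,"grip": 0.05},
    {"x": 0,"y": 0.01,"z": 0,"rx": 0,"ry": 0,"rz": 0,"grip": 0.05},
    {"x": 0,"y": 0,"z": 0,"rx": 0,"ry": 0,"rz": 0,"grip": 0.05}
  ]
}}

```text
time: 30.7
tool_pos: [0.4751, 0.3454, 0.0882]
tcp_rot: [-1.569, -0.009, 0.142]
contact_force: [-0.3, -0.4, 0.4]
grip_width: 0.0499
```

```bash

python3 p.py .4672 .347 .045 8.3 2
```

```text
t 30.7 at [0.4751 0.3454 0.0882] [-89.9   -0.52   8.12] grip 0.0499 F [-0.3 -0.4  0.4] j [ 0.57  0.07  1.51 -0.    1.55 -1.14]
x -0.004 y 0.022 z 0.001 rx -0.0 ry -0.1 rz 0.3
x -0.004 y 0.022 z 0.001 rx -0.0 ry -0.1 rz 0.3
```

>>> {"name": "servo_tool", "arguments": {
  "rows": [
    {"x": -0.008,"y": 0,"z": 0.002,"rx": 0,"ry": -0.2,"rz": 0.6,"grip": 0.05},
    {"x": 0,"y": 0.015,"z": 0,"rx": 0,"ry": 0,"rz": 0,"grip": 0.05},
    {"x": 0,"y": 0.015,"z": 0,"rx": 0,"ry": 0,"rz": 0,"grip": 0.05},
    {"x": 0,"y": 0.008,"z": 0,"rx": 0,"ry": 0,"rz": 0.2,"grip": 0.05},
    {"x": 0,"y": 0,"z": 0,"rx": 0,"ry": 0,"rz": 0,"grip": 0.05}
  ]
}}

```text
time: 31.2
tool_pos: [0.4686, 0.3471, 0.0503]
tcp_rot: [-1.567, 0.001, 0.145]
contact_force: [0.2, 0.6, -0.5]
grip_width: 0.0499
```

```bash

python3 p.py .4672 .347 .0352 8.3 1
```

```text
t 31.2 at [0.4686 0.3471 0.0503] [-8.978e+01  8.000e-02  8.310e+00] grip 0.0499 F [ 0.2  0.6 -0.5] j [ 0.58  0.09  1.56  0.    1.49 -1.14]
x -0.001 y 0.015 z 0.000 rx -0.2 ry 0.0 rz -0.1
```

>>> {"name": "servo_tool", "arguments": {
  "rows": [
    {"x": -0.002,"y": 0.006,"z": 0,"rx": -0.2,"ry": 0,"rz": -0.1,"grip": 0.05},
    {"x": 0,"y": 0.007,"z": 0,"rx": 0,"ry": 0,"rz": 0,"grip": 0.05},
    {"x": 0,"y": 0.002,"z": 0,"rx": 0,"ry": 0,"rz": 0,"grip": 0.05},
    {"x": 0,"y": 0,"z": 0,"rx": 0,"ry": 0,"rz": 0,"grip": 0.05}
  ]
}}

```text
time: 31.6
tool_pos: [0.4663, 0.3469, 0.034]
tcp_rot: [-1.571, -0.0, 0.145]
contact_force: [-0.3, 0.4, 1.0]
grip_width: 0.0497
```

```bash

python3 p.py .4672 .347 .0352 8.3 1
```

```text
t 31.6 at [0.4663 0.3469 0.034 ] [-9.00e+01 -2.00e-02  8.32e+00] grip 0.0497 F [-0.3  0.4  1. ] j [ 0.58  0.09  1.58 -0.    1.46 -1.13]
x 0.001 y -0.001 z -0.000 rx 0.0 ry 0.0 rz 0.0
```

>>> {"name": "servo_tool", "arguments": {
  "rows": [
    {"x": 0.001,"y": -0.001,"z": 0,"rx": 0,"ry": 0,"rz": 0,"grip": 0.04},
    {"x": 0,"y": 0,"z": 0,"rx": 0,"ry": 0,"rz": 0,"grip": 0.02},
    {"x": 0,"y": 0,"z": 0,"rx": 0,"ry": 0,"rz": 0,"grip": 0.02},
    {"x": 0,"y": 0,"z": 0,"rx": 0,"ry": 0,"rz": 0,"grip": 0.02},
    {"x": 0,"y": 0,"z": 0,"rx": 0,"ry": 0,"rz": 0,"grip": 0.02}
  ],
  "newtons": 25
}}

```text
time: 32.1
tool_pos: [0.4678, 0.3473, 0.0358]
tcp_rot: [-1.57, -0.001, 0.145]
contact_force: [-0.0, 0.4, -1.3]
grip_width: 0.03
```

```bash

python3 p.py .4672 .347 .0352 8.3 1
```

```text
t 32.1 at [0.4678 0.3473 0.0358] [-8.997e+01 -8.000e-02  8.310e+00] grip 0.03 F [-0.   0.4 -1.3] j [ 0.58  0.1   1.58 -0.    1.47 -1.14]
x -0.001 y 0.001 z -0.000 rx -0.0 ry 0.0 rz 0.1
```

>>> {"name": "servo_tool", "arguments": {
  "rows": [
    {"x": 0,"y": -0.015,"z": 0,"rx": 0,"ry": 0,"rz": 0,"grip": 0.02},
    {"x": 0,"y": -0.03,"z": 0,"rx": 0,"ry": 0,"rz": 0,"grip": 0.02},
    {"x": 0,"y": -0.045,"z": 0,"rx": 0,"ry": 0,"rz": 0,"grip": 0.02},
    {"x": 0,"y": -0.05,"z": 0,"rx": 0,"ry": 0,"rz": 0,"grip": 0.02},
    {"x": 0,"y": -0.05,"z": 0,"rx": 0,"ry": 0,"rz": 0,"grip": 0.02},
    {"x": 0,"y": -0.03,"z": 0,"rx": 0,"ry": 0,"rz": 0,"grip": 0.02},
    {"x": 0,"y": 0,"z": 0,"rx": 0,"ry": 0,"rz": 0,"grip": 0.02}
  ]
}}

```text
time: 32.8
tool_pos: [0.4656, 0.3459, 0.2663]
tcp_rot: [-1.572, 0.001, 0.145]
contact_force: [-0.1, 0.7, -1.2]
grip_width: 0.0298
```

```bash

python3 p.py .50 -.02 .26 0 10;  python3 - <<'E'
from h import *
c=robot.camera('wrist'); save(c,'w12.png'); np.savez('pics/w12.npz',**c)
E
python3 held.py pics/w12.npz .02
```

```text
t 32.8 at [0.4656 0.3459 0.2663] [-9.004e+01  7.000e-02  8.310e+00] grip 0.0298 F [-0.1  0.7 -1.2] j [ 0.58  0.05  1.22 -0.    1.88 -1.14]
x -0.002 y 0.001 z -0.037 rx 0.0 ry 0.8 rz -0.0
x -0.001 y 0.001 z -0.037 rx 0.0 ry 0.8 rz -0.0
x -0.001 y 0.001 z -0.037 rx 0.0 ry 0.8 rz -0.0
x -0.000 y 0.001 z -0.037 rx 0.0 ry 0.8 rz -0.0
x 0.000 y 0.001 z -0.037 rx 0.0 ry 0.8 rz -0.0
x 0.001 y 0.001 z -0.037 rx 0.0 ry 0.8 rz -0.0
x 0.001 y 0.001 z -0.037 rx 0.0 ry 0.8 rz -0.0
x 0.002 y 0.001 z -0.037 rx 0.0 ry 0.8 rz -0.0
x 0.002 y 0.001 z -0.037 rx 0.0 ry 0.8 rz -0.0
x 0.003 y 0.001 z -0.037 rx 0.0 ry 0.8 rz -0.0
front edge x at centre -0.0451 (ideal -.0450) slope 1.04 deg; z range -0.0298 0.0291
```

Held at 30.0 mm, centred. I'll carry it to the stage.

>>> {"name": "servo_tool", "arguments": {
  "rows": [
    {"x": 0,"y": 0,"z": -0.02,"rx": 0,"ry": 0.9,"rz": 0,"grip": 0.02},
    {"x": 0,"y": -0.002,"z": -0.037,"rx": 0,"ry": 0.9,"rz": 0,"grip": 0.02},
    {"x": 0,"y": -0.002,"z": -0.037,"rx": 0,"ry": 0.9,"rz": 0,"grip": 0.02},
    {"x": 0.001,"y": -0.002,"z": -0.037,"rx": 0,"ry": 0.9,"rz": 0,"grip": 0.02},
    {"x": 0.002,"y": -0.002,"z": -0.037,"rx": 0,"ry": 0.9,"rz": 0,"grip": 0.02},
    {"x": 0.002,"y": -0.002,"z": -0.037,"rx": 0,"ry": 0.9,"rz": 0,"grip": 0.02},
    {"x": 0.003,"y": -0.002,"z": -0.037,"rx": 0,"ry": 0.9,"rz": 0,"grip": 0.02},
    {"x": 0.003,"y": -0.002,"z": -0.037,"rx": 0,"ry": 0.9,"rz": 0,"grip": 0.02},
    {"x": 0.004,"y": -0.002,"z": -0.037,"rx": 0,"ry": 0.9,"rz": 0,"grip": 0.02},
    {"x": 0.004,"y": -0.002,"z": -0.037,"rx": 0,"ry": 0.9,"rz": 0,"grip": 0.02},
    {"x": 0,"y": 0,"z": -0.02,"rx": 0,"ry": 0,"rz": 0,"grip": 0.02}
  ]
}}

```text
time: 33.95
tool_pos: [0.5025, -0.0372, 0.2509]
tcp_rot: [-1.581, 0.047, -0.011]
contact_force: [1.1, 0.4, -1.4]
grip_width: 0.0304
```

```bash

python3 p.py .6266 -.1233 .22 -9.3 6
```

```text
t 33.95 at [ 0.5025 -0.0372  0.2509] [-90.6    2.68  -0.64] grip 0.0304 F [ 1.1  0.4 -1.4] j [-0.13 -0.12  1.41 -0.02  1.9  -1.7 ]
x 0.021 y 0.004 z -0.014 rx 0.1 ry 1.4 rz -0.4
x 0.021 y 0.004 z -0.014 rx 0.1 ry 1.4 rz -0.4
x 0.022 y 0.005 z -0.013 rx 0.1 ry 1.4 rz -0.4
x 0.022 y 0.005 z -0.012 rx 0.1 ry 1.4 rz -0.4
x 0.022 y 0.005 z -0.012 rx 0.1 ry 1.4 rz -0.4
x 0.022 y 0.005 z -0.011 rx 0.1 ry 1.4 rz -0.4
```

>>> {"name": "servo_tool", "arguments": {
  "rows": [
    {"x": 0.02,"y": 0,"z": -0.012,"rx": 0.1,"ry": 1.4,"rz": -0.5,"grip": 0.02},
    {"x": 0.02,"y": 0,"z": -0.012,"rx": 0.1,"ry": 1.4,"rz": -0.5,"grip": 0.02},
    {"x": 0.02,"y": 0,"z": -0.011,"rx": 0.1,"ry": 1.4,"rz": -0.5,"grip": 0.02},
    {"x": 0.02,"y": 0,"z": -0.011,"rx": 0.1,"ry": 1.4,"rz": -0.5,"grip": 0.02},
    {"x": 0.02,"y": 0,"z": -0.01,"rx": 0.1,"ry": 1.4,"rz": -0.4,"grip": 0.02},
    {"x": 0.018,"y": 0,"z": -0.008,"rx": 0,"ry": 1.2,"rz": 0,"grip": 0.02},
    {"x": 0,"y": 0,"z": 0,"rx": 0,"ry": 0,"rz": 0,"grip": 0.02}
  ]
}}

```text
time: 34.65
tool_pos: [0.6127, -0.1162, 0.2236]
tcp_rot: [-1.574, 0.034, -0.166]
contact_force: [-1.5, 0.5, -2.7]
grip_width: 0.03
```

```bash

python3 p.py .6266 -.1233 .15 -9.3 3
```

```text
t 34.65 at [ 0.6127 -0.1162  0.2236] [-90.21   1.95  -9.51] grip 0.03 F [-1.5  0.5 -2.7] j [-0.24  0.19  1.15 -0.01  1.84 -1.65]
x 0.006 y 0.024 z -0.001 rx 0.1 ry -0.1 rz -0.7
x 0.005 y 0.024 z -0.002 rx 0.1 ry -0.1 rz -0.7
x 0.005 y 0.024 z -0.002 rx 0.1 ry -0.1 rz -0.7
```

>>> {"name": "servo_tool", "arguments": {
  "rows": [
    {"x": 0.007,"y": 0.01,"z": -0.002,"rx": 0.1,"ry": -0.1,"rz": -0.9,"grip": 0.02},
    {"x": 0.006,"y": 0.02,"z": -0.002,"rx": 0.1,"ry": 0,"rz": -0.9,"grip": 0.02},
    {"x": 0.002,"y": 0.025,"z": 0,"rx": 0,"ry": 0,"rz": 0,"grip": 0.02},
    {"x": 0,"y": 0.015,"z": 0,"rx": 0,"ry": 0,"rz": 0,"grip": 0.02},
    {"x": 0,"y": 0,"z": 0,"rx": 0,"ry": 0,"rz": 0,"grip": 0.02}
  ]
}}

```text
time: 35.15
tool_pos: [0.6206, -0.1199, 0.1409]
tcp_rot: [-1.569, 0.017, -0.161]
contact_force: [0.5, 0.2, -1.7]
grip_width: 0.0299
```

```bash

python3 p.py .6266 -.1233 .09 -9.3 3
```

```text
t 35.15 at [ 0.6206 -0.1199  0.1409] [-89.88   0.99  -9.23] grip 0.0299 F [ 0.5  0.2 -1.7] j [-0.25  0.19  1.28  0.    1.68 -1.65]
x 0.002 y 0.017 z -0.001 rx -0.0 ry 0.0 rz -0.3
x 0.002 y 0.017 z -0.001 rx -0.0 ry 0.0 rz -0.3
x 0.002 y 0.017 z -0.001 rx -0.0 ry 0.0 rz -0.3
```

>>> {"name": "servo_tool", "arguments": {
  "rows": [
    {"x": 0.006,"y": 0,"z": -0.002,"rx": 0,"ry": 0,"rz": -1.0,"grip": 0.02},
    {"x": 0.001,"y": 0.015,"z": -0.001,"rx": 0,"ry": 0,"rz": 0,"grip": 0.02},
    {"x": 0,"y": 0.02,"z": 0,"rx": 0,"ry": 0,"rz": 0,"grip": 0.02},
    {"x": 0,"y": 0.01,"z": 0,"rx": 0,"ry": 0,"rz": 0,"grip": 0.02},
    {"x": 0,"y": 0,"z": 0,"rx": 0,"ry": 0,"rz": 0,"grip": 0.02}
  ]
}}

```text
time: 35.65
tool_pos: [0.6283, -0.124, 0.0964]
tcp_rot: [-1.569, -0.007, -0.16]
contact_force: [-0.5, 0.2, -1.9]
grip_width: 0.0298
```

```bash

python3 p.py .6266 -.1233 .055 -9.3 3
```

```text
t 35.65 at [ 0.6283 -0.124   0.0964] [-89.9   -0.37  -9.17] grip 0.0298 F [-0.5  0.2 -1.9] j [-0.25  0.21  1.34  0.    1.58 -1.66]
x -0.001 y 0.014 z 0.000 rx -0.0 ry 0.0 rz 0.1
x -0.001 y 0.014 z 0.000 rx -0.0 ry 0.0 rz 0.1
x -0.001 y 0.014 z 0.000 rx -0.0 ry 0.0 rz 0.1
```

>>> {"name": "servo_tool", "arguments": {
  "rows": [
    {"x": -0.002,"y": 0.01,"z": 0,"rx": 0,"ry": 0.1,"rz": 0.4,"grip": 0.02},
    {"x": 0,"y": 0.015,"z": 0,"rx": 0,"ry": 0,"rz": 0,"grip": 0.02},
    {"x": 0,"y": 0.012,"z": 0,"rx": 0,"ry": 0,"rz": 0,"grip": 0.02},
    {"x": 0,"y": 0.004,"z": 0,"rx": 0,"ry": 0,"rz": 0,"grip": 0.02},
    {"x": 0,"y": 0,"z": 0,"rx": 0,"ry": 0,"rz": 0,"grip": 0.02}
  ]
}}

```text
time: 36.15
tool_pos: [0.627, -0.1238, 0.0535]
tcp_rot: [-1.569, -0.001, -0.162]
contact_force: [-0.0, 0.4, -2.0]
grip_width: 0.0298
```

```bash

python3 p.py .6266 -.1233 .046 -9.3 1
```

```text
t 36.15 at [ 0.627  -0.1238  0.0535] [-8.991e+01 -7.000e-02 -9.280e+00] grip 0.0298 F [-0.   0.4 -2. ] j [-0.25  0.23  1.39  0.    1.51 -1.66]
x -0.001 y 0.007 z 0.000 rx -0.1 ry 0.0 rz 0.1
```

>>> {"name": "servo_tool", "arguments": {
  "rows": [
    {"x": -0.0005,"y": 0.004,"z": 0,"rx": -0.1,"ry": 0,"rz": 0.1,"grip": 0.02},
    {"x": 0,"y": 0.003,"z": 0,"rx": 0,"ry": 0,"rz": 0,"grip": 0.02},
    {"x": 0,"y": 0.002,"z": 0,"rx": 0,"ry": 0,"rz": 0,"grip": 0.02},
    {"x": 0,"y": 0.001,"z": 0,"rx": 0,"ry": 0,"rz": 0,"grip": 0.02},
    {"x": 0,"y": 0,"z": 0,"rx": 0,"ry": 0,"rz": 0,"grip": 0.02}
  ]
}}

```text
time: 36.65
tool_pos: [0.6272, -0.1238, 0.0439]
tcp_rot: [-1.571, -0.001, -0.162]
contact_force: [0.3, 0.7, -1.9]
grip_width: 0.03
```

```bash

python3 p.py .6266 -.1233 .0408 -9.3 1
```

```text
t 36.65 at [ 0.6272 -0.1238  0.0439] [-9.003e+01 -7.000e-02 -9.280e+00] grip 0.03 F [ 0.3  0.7 -1.9] j [-0.25  0.24  1.4  -0.    1.5  -1.66]
x -0.001 y 0.003 z 0.000 rx 0.0 ry 0.0 rz 0.1
```

>>> {"name": "servo_tool", "arguments": {
  "rows": [
    {"x": -0.0005,"y": 0.0015,"z": 0,"rx": 0,"ry": 0,"rz": 0,"grip": 0.02},
    {"x": 0,"y": 0.0012,"z": 0,"rx": 0,"ry": 0,"rz": 0,"grip": 0.02},
    {"x": 0,"y": 0.001,"z": 0,"rx": 0,"ry": 0,"rz": 0,"grip": 0.02}
  ]
}}

```text
time: 36.95
tool_pos: [0.6271, -0.1239, 0.0409]
tcp_rot: [-1.571, -0.003, -0.162]
contact_force: [0.5, -0.3, 7.1]
grip_width: 0.0301
```

Contact (about +9 N change) at the expected height. I'll release and rise to clear.

>>> {"name": "servo_tool", "arguments": {
  "rows": [
    {"x": 0,"y": 0,"z": 0,"rx": 0,"ry": 0,"rz": 0,"grip": 0.034},
    {"x": 0,"y": 0,"z": 0,"rx": 0,"ry": 0,"rz": 0,"grip": 0.055},
    {"x": 0,"y": 0,"z": 0,"rx": 0,"ry": 0,"rz": 0,"grip": 0.055},
    {"x": 0,"y": -0.02,"z": 0,"rx": 0,"ry": 0,"rz": 0,"grip": 0.055},
    {"x": 0,"y": -0.04,"z": 0,"rx": 0,"ry": 0,"rz": 0,"grip": 0.055},
    {"x": 0,"y": -0.05,"z": 0,"rx": 0,"ry": 0,"rz": 0,"grip": 0.055},
    {"x": 0,"y": -0.05,"z": 0,"rx": 0,"ry": 0,"rz": 0,"grip": 0.055},
    {"x": 0,"y": -0.05,"z": 0,"rx": 0,"ry": 0,"rz": 0,"grip": 0.055},
    {"x": 0.02,"y": -0.02,"z": 0,"rx": 0,"ry": 0,"rz": 0,"grip": 0.055},
    {"x": 0.03,"y": 0,"z": 0,"rx": 0,"ry": 0,"rz": 0,"grip": 0.055},
    {"x": 0.02,"y": 0,"z": 0,"rx": 0,"ry": 0,"rz": 0,"grip": 0.055},
    {"x": 0,"y": 0,"z": 0,"rx": 0,"ry": 0,"rz": 0,"grip": 0.055}
  ]
}}

```text
time: 38.15
tool_pos: [0.6965, -0.1349, 0.2824]
tcp_rot: [-1.572, -0.008, -0.162]
contact_force: [-0.5, -0.2, -0.8]
grip_width: 0.0548
```

```bash

python3 look.py w13 .02; python3 - <<'E'
from h import *
c=dict(np.load('pics/w13.npz')); W=world(c); z=W[...,2]; hsv=cv2.cvtColor(c['frame'],cv2.COLOR_RGB2HSV); H,S,V=[hsv[...,i].astype(int) for i in range(3)]
g=(H>55)&(H<95)&(S>60); m0=(abs(W[...,0]-.63)<.08)&(abs(W[...,1]+.123)<.075)
print('insert',rect(c,m0&(z<.035)&((S<40)&(V<150)|g),.02)); print('board',rect(c,m0&g&(z<.035),.0236)); print('sink',rect(c,m0&(abs(z-.07)<.009),.07))
print('frame board',rect(c,g&(abs(W[...,0]-.468)<.08)&(abs(W[...,1]+.367)<.06)&(z<.06),.0496))
t=robot.camera('top'); save(t,'top3.png'); W=world(t); z=W[...,2]; hsv=cv2.cvtColor(t['frame'],cv2.COLOR_RGB2HSV); H,S=hsv[...,0],hsv[...,1]
roi=lambda x,y,r:np.hypot(W[...,0]-x,W[...,1]-y)<r
print('mm',rect(t,roi(.4026,-.006,.08)&(H>5)&(H<25)&(S>180)&(z>.015),.03)); print('reel',rect(t,roi(.43,-.165,.05)&(z>.015),.036)); print('flux',rect(t,roi(.42,.18,.04)&(z>.02),.06))
E
python3 p.py .6 -.12 .25 -9.3 1
```

```text
tall [ 7.264000e-01  9.440000e-02  1.108924e+02  1.693740e+01 -8.929020e+01]
board [ 0.6259 -0.1235 88.9779 59.4601 -9.0299]
insert [  0.6267  -0.1235 116.0769  85.5429  -9.3207]
board [ 0.6258 -0.1235 89.1417 59.5527 -9.0299]
sink [ 0.6263 -0.124  44.2233 29.9321 -9.321 ]
frame board [  0.4973  -0.3633  59.4381  31.6625 -83.3045]
mm [ 4.051000e-01  6.800000e-03  1.267196e+02  4.830020e+01 -1.202320e+01]
reel [  0.4694  -0.1979 102.5367   9.5395 -10.8653]
flux [ 0.4216  0.1797 37.8197 34.8681 89.3691]
t 38.25 at [ 0.695  -0.1347  0.2828] [-90.06  -0.43  -9.29] grip 0.0548 F [ 0.  -0.8 -0.6] j [-0.24  0.42  0.76 -0.    1.95 -1.65]
x -0.096 y 0.032 z -0.001 rx 0.1 ry 0.0 rz 0.4
```

View pics/w13.png

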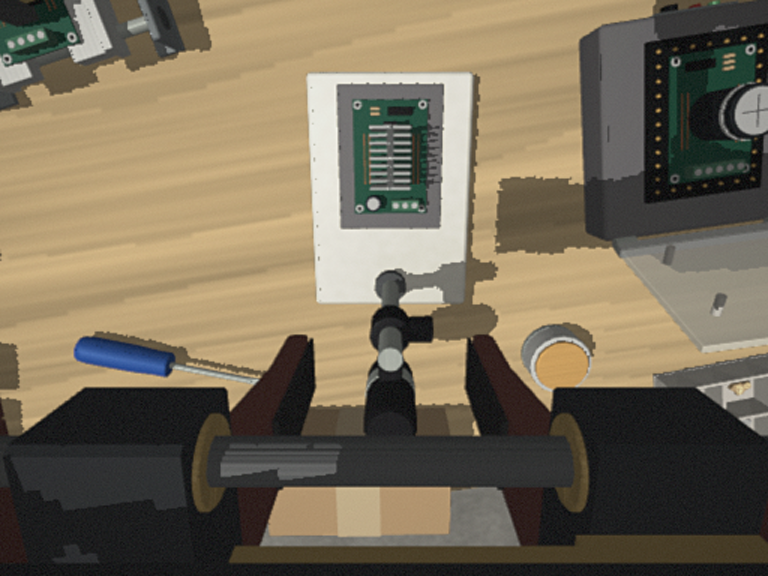

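View pics/top3.png

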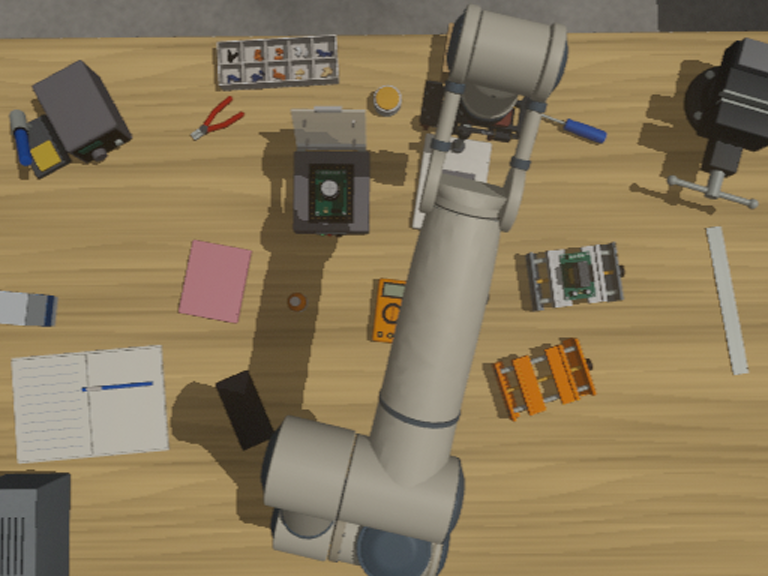

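The amplifier sits square in the insert at (390,155), the filter on the pin bed at (700,120), and the transformer in the frame. In the top view the pad is empty and flux, multimeter and look-alike are unmoved; the arm hides the reel. The gripper stands clear at z = 0.28 m, so I hand in.

```bash
python3 -c "
from cell import robot
print(robot.hand_in())"
```

```text
the job is handed in; nothing more can be done
None
```

All three boards were moved to their new stations and the job was handed in at about 38 s, with the gripper clear of everything. The amplifier waited on the pink pad. Then the transformer board went from the tester to the frame, the can board from the stage to the tester, and the amplifier from the pad to the stage.

**Last checks:**

| Board | Offset from station centre | Squareness | View used |
|---|---|---|---|
| Transformer on frame | about 0.5 mm | within 0.1° | close wrist view |
| Can board on tester | about 1.5 mm | within 0.5° | top camera only, so coarser |
| Amplifier on stage | about 1 mm | within 0.3° | close wrist view |

- **Setting down:** the boards lay flat in the pictures. On the three stations I lowered each board until the wrist force showed contact, at most about 15 N. On the pad the force never showed contact, so I released at the expected height.
- **Multimeter, reel and flux:** the flux bottle measured the same place as at the start. In the last top view the arm hid part of the multimeter and all of the reel, so their final measurements are not valid. What shows of the multimeter looks unmoved. The reel was last seen partly behind a finger, before the last two carries, and nothing came near it.
- **Disagreements:** the held-board check read the amplifier about 1° off square, but the final close view did not confirm it. The top and wrist cameras differ by up to 3 mm, and I relied on the wrist camera.

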